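# Dip the hood's fat catch tank and present the dipstick

## Task

Check the fat level in the catch tank: take the wiped dipstick out of its hooks on the hook rail, slide it down the tank's slanting dip tube until its collar stops against the mouth of the tube and let it rest there about half a second, then draw it right out and hold it level over the tank, marked side up and about a hand's breadth above the lid, so that it can be read and any drips fall on the tank. Finish like that, holding it steady in the gripper and clear of the tank and the rail. Never let the dipstick touch the shelf, and leave the other things on the shelf where they are.

Things in the scene. Friction and masses are not known exactly. Their poses are not given: they have to be found in the camera images.
- dipstick: Dipstick, about 90 g, 230 mm long. Origin: on the rod's axis in the collar's stop face; own +x along the rod to the tip, own +z the marked side (up at the start, rod level). Rod 8 mm round for 118 mm, then a flat blade 8 mm wide (y), 4 mm thick with two cross marks. Behind the origin: collar 28 mm wide, 6 mm thick, then the handle. Centre of mass about 35 mm to the tip side of the origin.
- dipstick_tip (a point): The end of the dipstick's blade, on the rod's axis, 150 mm from the collar's stop face.
- dipstick_grip (a point): Middle of the dipstick's black plastic handle, a flat-sided block 74 mm long (dipstick's own x = -6 to -80 mm), 14 mm thick (own y), 22 mm high (own z = -13 to +9 mm). It lies 43 mm behind the collar's stop face and 2 mm below the rod's axis. At the start the handle sticks out past the rail's +y end, free all round for a grip from above.
- hook_rail: Short hook rail, fixed, open side (own -x) facing away from the robot. Origin on the shelf, straight below the stored rod; the rail runs along own y. A 10 mm bar (own y -125 to +57 mm) lies 113 mm up, above the rod. Three J hooks of 5 mm wire (y = -100, -25, +50 mm) run down from it on the +x side, make a 90 degree V under the rod and end in a free tip at -x. Two posts stand 40 mm to +x.
- rail_seat (a point): On the stored rod's axis, 75 mm above the rail's origin. Rod level along the rail's y, tip to -y; collar face 60 to 70 mm to +y from here. Hook tips: tops 7 mm above this axis and 14 mm to the rail's -x. The rod comes out by raising it 12 to 20 mm and moving it over 30 mm to the rail's -x through the gap under the bar (or endways to +y).
- tank: Fat catch tank, a closed steel box fixed to the shelf, 160 mm (own x) by 180 mm (own y), lid top 120 mm above its origin; on the lid a round inlet 76 mm wide and 18 mm high (centre at own y = -30 mm). Origin: centre of its underside, on the shelf; own z up. The dip tube comes out of its own +y face.
- dip_tube: Dip tube on the tank. Origin: centre of its open mouth, at own (0, 140, 115) mm of the tank; own +z along the tube outwards, 40 degrees above level, leaning to the tank's +y. Bore 13 mm, flaring over the last 14 mm to 22 mm; rim 27 mm outside. It stands 65 mm out of the tank and guides the rod for 85 mm; below that is empty space: only the collar on the rim stops the dipstick, tip 150 mm down.
- shelf: The narrow steel shelf, fixed, 280 mm (x) by 1300 mm (y), its top 50 mm above its origin and the work surface; a back lip stands 14 mm above its top along its +x edge.
- basting_pot: Bystander: open aluminium pot, about 104 mm wide and 75 mm high, near the shelf's -y end. Origin: centre of its underside.
- silicone_lid: Bystander: small round orange silicone lid with a knob, 104 mm wide, 26 mm high, lying between the tank and the rail. Origin: centre of its underside.
- salt_pig: Bystander: glass salt pig, 92 mm wide, about 100 mm high, near the shelf's +y end. Origin: centre of its underside.
- tongs: Bystander: lever-lock steel tongs, about 280 mm long and 22 mm high, lying along the shelf's far (+x) edge, beyond the hook rail. Origin: about the middle of their length, on the shelf.
Mind the look-alikes: they are no part of the job. What is shaped like the dipstick but pink is not meant.

How it is judged:
By the outcome, as a careful person would: the job done as asked, in the order asked, and still so for the second after the job is handed in, while the arm keeps its last pose, push and grip.
It also fails if it takes over 54 s, if anything falls off the work surface, if the arm or the gripper's body presses on something with over 40 N, if the wrist force passes 120 N, or if a joint passes its speed limit or range.

## Robot

A 7-joint arm with a two-finger parallel gripper is mounted at the origin on the work surface. World frame = base frame: x ahead of the robot, y to its left, z up, the work surface at z = 0. Lengths are in m, angles in rad, forces in N, time in s.
With the tool pointing down it reaches from about 0.425 to 1.025 m from the base axis. Payload 3.6 kg.
Tool frame: the origin (TCP) lies at the very end of the fingers, on their centre line; the grasp point (between the pads) lies 19 mm behind it (env.pinch_z is the distance from the TCP to the grasp point, in m); x points along the fingers, y is the direction in which the jaws open and shut, and the axes are right-handed (so a half turn about x gives the same grasp; the last joint's range is limited). The gripper opens to 85 mm and grips with 20 to 120 N. Pads are 22 mm wide; open, the fingers measure 114 mm over their backs; the gripper's body (76 mm by 85 mm) begins 54 mm behind the grasp point. The pads swing forward as they close: fully open they stand 13 mm farther back than shut.
Start: joints at [-1.421, 0.591, 0.048, 1.609, -0.033, 0.943, -0.034], TCP at [0.175, 0.704, 0.231] pointing down, gripper open.
Joint ranges: [-2.69, 2.69], [-0.47, 2.24], [-1.27, 1.36], [0.19, 2.51], [-1.53, 4.68], [0.08, 2.07], [-3.09, 3.09]. Speed limits (rad/s): [2.57, 2.57, 3.14, 3.14, 3.14, 3.14, 3.14].

## Interface

Orientations are given as a unit quaternion [x, y, z, w].
In Python, from rig import env gives the robot as it stands. The module is installed in compiled form; this text tells all that it offers.
- The arm moves only by the tool apply_moves, never from a script. Its argument "steps" is a list of rows, each an object of numbers: "jaw": the finger opening in m, from 0 to 0.0854; "dx", "dy", "dz": the shift along the tool's x, y, z in m; "ax", "ay", "az": the turn, a rotation vector about the tool's x, y, z in rad. In form: [{"jaw": .., "dx": .., "dy": .., "dz": .., "ax": .., "ay": .., "az": ..}, ...]. A call has 1 to 12 rows; each row is the pose to reach, as a shift and turn from the pose measured when the call began, along the tool's axes at that moment; what a row does not reach only later rows make up. A row lasts 1/10 s, in which the tool goes at most 50 mm and 8.59 degrees, less where a joint would pass 70% of its speed; a pose out of reach is approached as far as the arm can. A call with a gripper value outside its range is refused whole. The fingers move at their own pace and stop on an object; the grip force is fixed at half the most. Time passes only in rows, so rows that repeat a pose let the fingers close. It gives the time, the measured TCP pose, the force and the opening at its end, in the units of the state.
- env.observe(): the state, without advancing time (a new reading comes with each control period).
- env.capture(name): name is "side" or "top" or "wrist"; returns the picture (480x640x3 uint8, blue, green, red); there is no depth.
- env.calibration(name): a dict with "fx", "fy", "cx", "cy" (pixels), "distortion" ([k1, k2, p1, p2, k3] as OpenCV has them; the pictures are not rectified), "view" (4x4, takes a point from world to camera coordinates). Camera axes: x right, y up, looking along -z (the intrinsics and any distortion apply to the point x, -y, -z); pixel columns grow to the right and rows downward; lengths in m; the calibration is good to about 2 mm. A picture is of the moment at which its call begins: read the wrist's pose just before it. calibration takes no time and is no camera call; for the wrist camera it gives the pose at the moment of the call.
- env.hand_in(): hands the job in, once; it reports no verdict.
The state is a dict: "time": time; "joint_pos": joint angles; "qd": joint speeds; "joint_torque": joint torques, N m; "tcp_pos": TCP position; "ee_rot": TCP orientation; "contact_force": force on the tool from outside, world axes, zero at the start; "moment": the same for the moment, N m; "grip_width": finger opening in m.
Only numpy, scipy, OpenCV 4.12 (cv2) and the standard library are available. Lean on these libraries where they do the work, as an engineer would, in place of code of your own. Each camera call takes 0.05 s, during which the arm holds its last target.

## Working session

There is one attempt and no reset: what is moved stays moved. The work goes in short steps, Python scripts to look and compute and a tool call to move; the robot and the scene stay as the last step left them, time stands still between calls to the robot, and variables do not carry over. Pictures are saved under pics/ and viewed, and the job is handed in when it is done.

Besides the shell and the picture viewer there is one more tool, called after "Emit:" by a JSON object that holds its "name" and its "arguments", one argument or row to a line. apply_moves: Moves the arm, as the interface text tells. Its arguments: {"type":"object","properties":{"steps":{"type":"array","items":{"type":"object","properties":{"jaw":{"type":"number"},"dx":{"type":"number"},"dy":{"type":"number"},"dz":{"type":"number"},"ax":{"type":"number"},"ay":{"type":"number"},"az":{"type":"number"}}}}},"required":["steps"]}

```bash
mkdir -p pics; python3 - <<'E'
from rig import env
import cv2
for n in ["side","top","wrist"]:
    c=env.calibration(n); print(n,{k:(v if k!='view' else None) for k,v in c.items()}); 
    import numpy as np
    print(np.round(np.array(c['view']),4))
    cv2.imwrite(f"pics/{n}0.png",env.capture(n))
s=env.observe(); print(s); print(env.pinch_z)
E
```

```text
side {'fx': 461.2957348627689, 'fy': 461.2957348627689, 'cx': 318.7139475987899, 'cy': 234.53685445412805, 'distortion': array([-0.10262949,  0.        ,  0.        ,  0.        ,  0.        ]), 'view': None}
[[ 0.9532 -0.3018  0.0176 -0.6128]
 [ 0.2225  0.7397  0.6352 -0.2068]
 [-0.2047 -0.6015  0.7722 -1.4691]
 [ 0.      0.      0.      1.    ]]
top {'fx': 548.9078499794507, 'fy': 548.9078499794507, 'cx': 312.164088332061, 'cy': 238.96644309104315, 'distortion': array([-0.07608989,  0.        ,  0.        ,  0.        ,  0.        ]), 'view': None}
[[-2.5700e-02 -9.9970e-01 -7.0000e-04  3.4500e-02]
 [ 9.9630e-01 -2.5700e-02  8.1500e-02 -6.3870e-01]
 [-8.1500e-02  1.4000e-03  9.9670e-01 -1.5583e+00]
 [ 0.0000e+00  0.0000e+00  0.0000e+00  1.0000e+00]]
wrist {'fx': 352.47883662141805, 'fy': 352.47883662141805, 'cx': 318.7719936674456, 'cy': 232.23980482098946, 'distortion': array([-0.00991169,  0.        ,  0.        ,  0.        ,  0.        ]), 'view': None}
[[ 0.2422  0.9702 -0.0012 -0.7232]
 [-0.9281  0.2313 -0.2918  0.0367]
 [-0.2828  0.0718  0.9565 -0.3807]
 [ 0.      0.      0.      1.    ]]
{'time': 0.15, 'joint_pos': array([-1.42050193,  0.59191674,  0.04831463,  1.60952346, -0.03327599,
        0.94272846, -0.03370223]), 'qd': array([ 0.00035322, -0.00239536,  0.00114133, -0.00353431,  0.00014311,
        0.00123535, -0.00138482]), 'joint_torque': array([ 3.39308586e-03, -5.49245417e+01,  1.54977065e+00, -1.98453820e+01,
        9.57277778e-03,  5.69028460e-03, -4.30819838e-06]), 'tcp_pos': array([0.17484441, 0.70293431, 0.23039921]), 'ee_rot': array([ 0.08532455,  0.70189711, -0.08657553,  0.70182964]), 'contact_force': array([0.55803443, 0.11307644, 0.57727643]), 'moment': array([-0.02120031, -0.01437176, -0.06009287]), 'grip_width': 0.085279094989738}
0.0187
```

View pics/side0.png

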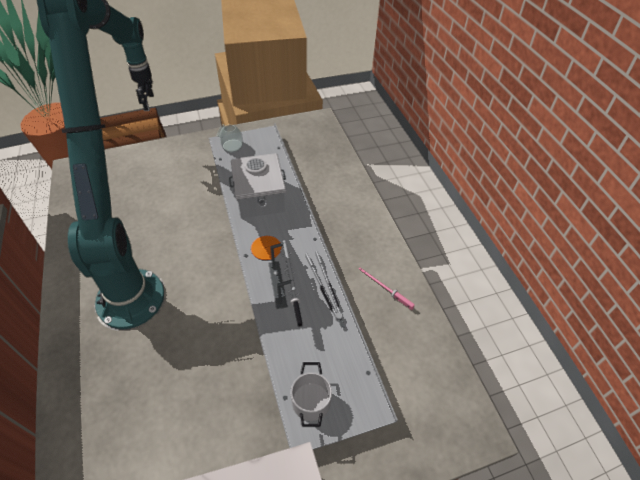

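View pics/top0.png

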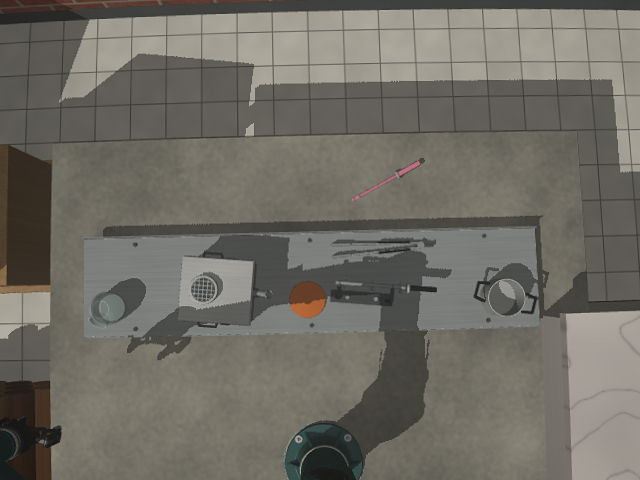

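View pics/wrist0.png

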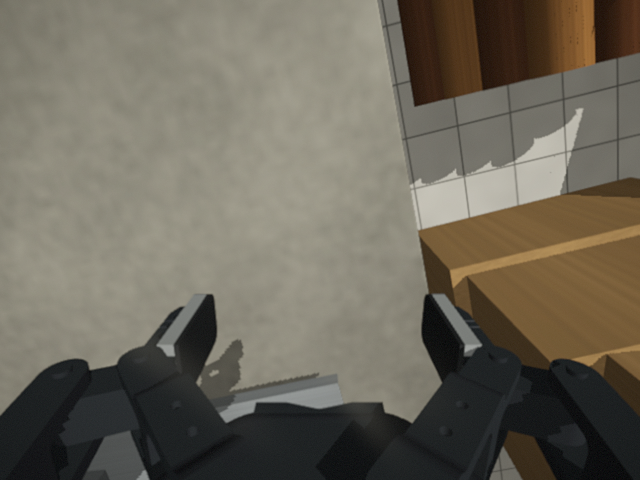

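```bash
cat > h.py <<'E'
from rig import env
import numpy as np, cv2
from scipy.spatial.transform import Rotation as R
F=np.diag([1.,-1,-1])
def proj(P,c):
    P=np.atleast_2d(np.asarray(P,float)); V=np.array(c['view']); p=(P@V[:3,:3].T+V[:3,3])@F
    K=np.array([[c['fx'],0,c['cx']],[0,c['fy'],c['cy']],[0,0,1.]])
    return cv2.projectPoints(p,np.zeros(3),np.zeros(3),K,np.array(c['distortion']))[0][:,0]
def ray(uv,c):
    K=np.array([[c['fx'],0,c['cx']],[0,c['fy'],c['cy']],[0,0,1.]])
    q=cv2.undistortPoints(np.array([[uv]],float),K,np.array(c['distortion']))[0,0]
    V=np.array(c['view']); d=V[:3,:3].T@(F@np.array([q[0],q[1],1.])); o=-V[:3,:3].T@V[:3,3]
    return o,d/np.linalg.norm(d)
def tri(*obs):
    A=np.zeros((3,3));b=np.zeros(3);rs=[]
    for uv,c in obs:
        o,d=ray(uv,c); M=np.eye(3)-np.outer(d,d); A+=M;b+=M@o;rs.append((o,M))
    p=np.linalg.solve(A,b); return p,[float(np.linalg.norm(M@(p-o))) for o,M in rs]
def atz(uv,c,z):
    o,d=ray(uv,c); return o+d*(z-o[2])/d[2]
def crop(img,x0,y0,x1,y1,k,name):
    cv2.imwrite("pics/"+name,cv2.resize(img[y0:y1,x0:x1],None,fx=k,fy=k,interpolation=cv2.INTER_CUBIC))
E
python3 - <<'E'
from h import *
a=cv2.imread('pics/side0.png');b=cv2.imread('pics/top0.png')
crop(a,220,130,350,340,3.5 and 2.8,'s1.png'); crop(b,170,220,300,340,5 and 5,'t1.png'); crop(b,310,225,450,325,5,'t2.png')
E
```

```text
(no output)
```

View pics/s1.png

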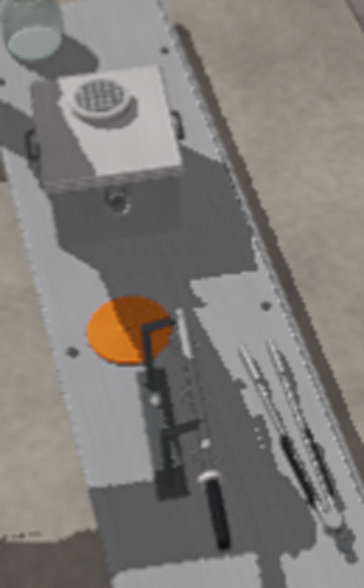

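View pics/t1.png

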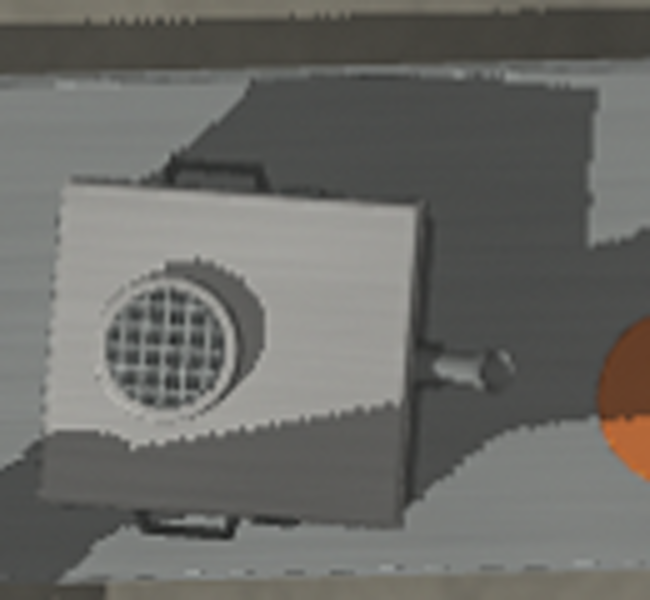

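View pics/t2.png

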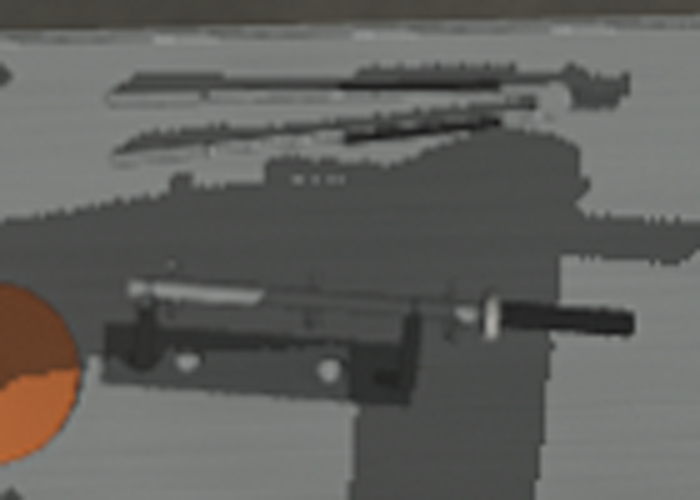

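```bash
python3 - <<'E'
from h import *
s=env.calibration('side');t=env.calibration('top')
T=lambda x,y,x0,y0,k:(x0+x/k-.4,y0+y/k-.4)
for n,a,b in [('collar',(208,477),(491,316)),('hend',(224,545),(634,322)),('tip',(180,312),(130,288))]:
    print(n,*tri((T(*a,220,130,2.8),s),(T(*b,310,225,5),t)), atz(T(*b,310,225,5),t,.125))
for n,a,b in [('mouth',(118,202),(499,370)),('tank corner near right',(44,185),(403,522)),('far right',(183,172),(425,205))]:
    print(n,*tri((T(*a,220,130,2.8),s),(T(*b,170,220,5),t)))
for n,b in [('fr',(424,204)),('nr',(402,523)),('nl',(40,497)),('fl',(70,180))]: print(n,atz(T(*b,170,220,5),t,.17))
print(np.round(env.observe()['tcp_pos'],3),R.from_quat(env.observe()['ee_rot']).as_matrix().round(3))
E
```

```text
collar [ 0.49187337 -0.23494614  0.12976859] [0.0008852453405636885, 0.0008852453405636442] [ 0.49268462 -0.23594784  0.125     ]
hend [ 0.48638038 -0.31307899  0.12538445] [0.0008961932757501455, 0.0008961932757501913] [ 0.48725213 -0.3133487   0.125     ]
tip [ 0.5135207  -0.04043874  0.16113254] [0.0006087258256133877, 0.0006087258256134566] [ 0.51299122 -0.04183639  0.125     ]
mouth [0.4863886  0.13353564 0.17006414] [0.00130820194245082, 0.0013082019424507912]
tank corner near right [0.40848053 0.18503755 0.17116119] [0.001764951672011179, 0.0017649516720111692]
far right [0.57454025 0.17177056 0.15762755] [0.0006931457114629111, 0.000693145711463024]
fr [0.57520178 0.17085766 0.17      ]
nr [0.40964224 0.18540849 0.17      ]
nl [0.42718561 0.37461241 0.17      ]
fl [0.59243742 0.35720577 0.17      ]
[0.175 0.703 0.23 ] [[-0.     0.241  0.97 ]
 [-0.002  0.97  -0.241]
 [-1.    -0.002  0.   ]]
```

```bash
cat >> h.py <<'E'
def rel(p,Rm):
    s=env.observe(); R0=R.from_quat(s['ee_rot']).as_matrix()
    d=R0.T@(np.array(p)-s['tcp_pos']); w=R.from_matrix(R0.T@Rm).as_rotvec()
    print('d',d.round(4),'a',w.round(4),'deg',np.degrees(np.linalg.norm(w)).round(1),'dist',np.linalg.norm(d).round(3))
    return d,w
def Rt(rod):  # tool rotation for rod direction (dipstick x), approach perpendicular, jaw horizontal
    r=np.array(rod,float);r/=np.linalg.norm(r); z=-r; y=np.cross([0,0,1.],z); y=y/np.linalg.norm(y); 
    x=np.cross(y,z); return np.c_[x,y,z]
def rod(yaw,pitch=0): # yaw deg from +y toward +x, pitch down
    a,b=np.radians([yaw,pitch]); return np.array([np.sin(a)*np.cos(b),np.cos(a)*np.cos(b),-np.sin(b)])
def st():
    s=env.observe(); print('t',round(s['time'],2),'q',s['joint_pos'].round(3),'p',s['tcp_pos'].round(4),'F',s['contact_force'].round(1),'M',s['moment'].round(2),'w',round(s['grip_width'],4)); print(R.from_quat(s['ee_rot']).as_matrix().round(3)); return s
E
python3 - <<'E'
from h import *
print(Rt(rod(5.5)).round(3))
c=env.calibration('wrist');V=np.array(c['view']);o=-V[:3,:3].T@V[:3,3];s=env.observe();R0=R.from_quat(s['ee_rot']).as_matrix()
print('cam in tool',R0.T@(o-s['tcp_pos']))
rel((.55,.25,.32),Rt(rod(45)))
rel((.49,-.2,.3),Rt(rod(5.5)))
E
```

```text
[[ 0.     0.995 -0.096]
 [-0.    -0.096 -0.995]
 [-1.     0.     0.   ]]
cam in tool [-0.14373957 -0.00076796 -0.07535024]
d [-0.0889 -0.3492  0.4734] a [2.1125e+00 1.9000e-03 9.0000e-04] deg 121.0 dist 0.595
d [-0.0681 -0.8003  0.5237] a [1.4231e+00 1.4000e-03 1.4000e-03] deg 81.5 dist 0.959
```

Emit:
{"name": "apply_moves", "arguments": {
  "steps": [
    {"dx":-0.089,"dy":-0.349,"dz":0.473,"ax":0.7,"jaw":0.06},
    {"dx":-0.089,"dy":-0.349,"dz":0.473,"ax":0.7,"jaw":0.06},
    {"dx":-0.089,"dy":-0.349,"dz":0.473,"ax":0.7,"jaw":0.06},
    {"dx":-0.089,"dy":-0.349,"dz":0.473,"ax":0.7,"jaw":0.06},
    {"dx":-0.089,"dy":-0.349,"dz":0.473,"ax":0.7,"jaw":0.06},
    {"dx":-0.089,"dy":-0.349,"dz":0.473,"ax":0.7,"jaw":0.06},
    {"dx":-0.089,"dy":-0.349,"dz":0.473,"ax":0.7,"jaw":0.06},
    {"dx":-0.089,"dy":-0.349,"dz":0.473,"ax":0.7,"jaw":0.06},
    {"dx":-0.089,"dy":-0.349,"dz":0.473,"ax":0.7,"jaw":0.06},
    {"dx":-0.089,"dy":-0.349,"dz":0.473,"ax":0.7,"jaw":0.06},
    {"dx":-0.089,"dy":-0.349,"dz":0.473,"ax":0.7,"jaw":0.06},
    {"dx":-0.089,"dy":-0.349,"dz":0.473,"ax":0.7,"jaw":0.06}
  ]
}}

```text
schema error: expected keys jaw, dx, dy, dz, ax, ay, az
```

```bash
python3 - <<'E'
from h import *
st()
rel((.5,-.02,.34),Rt(rod(5.5)))
E
```

```text
t 0.15 q [-1.421  0.592  0.048  1.61  -0.033  0.943 -0.034] p [0.1748 0.7029 0.2304] F [0.6 0.1 0.6] M [-0.02 -0.01 -0.06] w 0.0853
[[-0.     0.241  0.97 ]
 [-0.002  0.97  -0.241]
 [-1.    -0.002  0.   ]]
d [-0.1084 -0.6233  0.49  ] a [1.4231e+00 1.4000e-03 1.4000e-03] deg 81.5 dist 0.8
```

Emit:
{"name": "apply_moves", "arguments": {
  "steps": [
    {"dx":-0.089,"dy":-0.349,"dz":0.473,"ax":0.7,"ay":0,"az":0,"jaw":0.06},
    {"dx":-0.089,"dy":-0.349,"dz":0.473,"ax":0.7,"ay":0,"az":0,"jaw":0.06},
    {"dx":-0.089,"dy":-0.349,"dz":0.473,"ax":0.7,"ay":0,"az":0,"jaw":0.06},
    {"dx":-0.089,"dy":-0.349,"dz":0.473,"ax":0.7,"ay":0,"az":0,"jaw":0.06},
    {"dx":-0.089,"dy":-0.349,"dz":0.473,"ax":0.7,"ay":0,"az":0,"jaw":0.06},
    {"dx":-0.089,"dy":-0.349,"dz":0.473,"ax":0.7,"ay":0,"az":0,"jaw":0.06},
    {"dx":-0.089,"dy":-0.349,"dz":0.473,"ax":0.7,"ay":0,"az":0,"jaw":0.06},
    {"dx":-0.089,"dy":-0.349,"dz":0.473,"ax":0.7,"ay":0,"az":0,"jaw":0.06},
    {"dx":-0.089,"dy":-0.349,"dz":0.473,"ax":0.7,"ay":0,"az":0,"jaw":0.06},
    {"dx":-0.089,"dy":-0.349,"dz":0.473,"ax":0.7,"ay":0,"az":0,"jaw":0.06},
    {"dx":-0.089,"dy":-0.349,"dz":0.473,"ax":0.7,"ay":0,"az":0,"jaw":0.06},
    {"dx":-0.089,"dy":-0.349,"dz":0.473,"ax":0.7,"ay":0,"az":0,"jaw":0.06}
  ]
}}

```text
time: 1.35
tcp_pos: [0.5509, 0.2477, 0.3204]
ee_rot: [0.321, 0.629, -0.322, 0.63]
contact_force: [-0.1, 1.1, -1.2]
grip_width: 0.06
```

```bash
python3 - <<'E'
from h import *
st()
rel((.5,-.02,.34),Rt(rod(5.5)))
E
```

```text
t 1.35 q [-0.757  0.361  0.348  1.808 -0.141  0.999  0.273] p [0.5509 0.2477 0.3204] F [-0.1  1.1 -1.2] M [-0.   -0.07  0.  ] w 0.06
[[-0.     0.81   0.586]
 [-0.002  0.586 -0.81 ]
 [-1.    -0.001  0.002]]
d [-0.019  -0.1981  0.1872] a [7.218e-01 2.000e-03 6.000e-04] deg 41.4 dist 0.273
```

Emit:
{"name": "apply_moves", "arguments": {
  "steps": [
    {"dx":-0.019,"dy":-0.198,"dz":0.187,"ax":0.722,"ay":0,"az":0,"jaw":0.06},
    {"dx":-0.019,"dy":-0.198,"dz":0.187,"ax":0.722,"ay":0,"az":0,"jaw":0.06},
    {"dx":-0.019,"dy":-0.198,"dz":0.187,"ax":0.722,"ay":0,"az":0,"jaw":0.06},
    {"dx":-0.019,"dy":-0.198,"dz":0.187,"ax":0.722,"ay":0,"az":0,"jaw":0.06},
    {"dx":-0.019,"dy":-0.198,"dz":0.187,"ax":0.722,"ay":0,"az":0,"jaw":0.06},
    {"dx":-0.019,"dy":-0.198,"dz":0.187,"ax":0.722,"ay":0,"az":0,"jaw":0.06},
    {"dx":-0.019,"dy":-0.198,"dz":0.187,"ax":0.722,"ay":0,"az":0,"jaw":0.06}
  ]
}}

```text
time: 2.05
tcp_pos: [0.4986, -0.0249, 0.3405]
ee_rot: [-0.525, -0.472, 0.526, -0.474]
contact_force: [0.7, 0.3, 0.0]
grip_width: 0.0598
```

```bash
python3 - <<'E'
from h import *
import pickle
st(); c=env.calibration('wrist'); im=env.capture('wrist'); cv2.imwrite('pics/w1.png',im); pickle.dump(c,open('w1.pkl','wb'))
rel((.49,-.22,.34),Rt(rod(5.5)))
E
```

```text
t 2.05 q [-0.561  0.202  0.619  2.002 -0.137  0.978  0.02 ] p [ 0.4986 -0.0249  0.3405] F [0.7 0.3 0. ] M [-0.02  0.03 -0.01] w 0.0598
[[ 0.     0.995 -0.105]
 [-0.003 -0.105 -0.995]
 [-1.     0.001  0.003]]
d [0.0005 0.0106 0.1981] a [-0.0048  0.0016 -0.0005] deg 0.3 dist 0.198
```

View pics/w1.png

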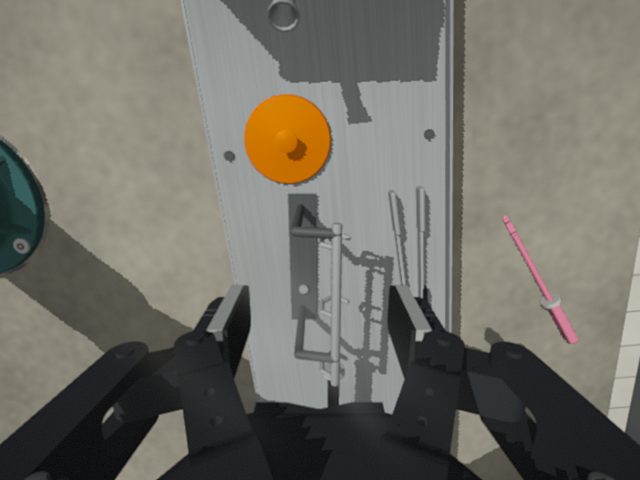

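Emit:
{"name": "apply_moves", "arguments": {
  "steps": [
    {"dx":0.0,"dy":0.014,"dz":0.275,"ax":0,"ay":0,"az":0,"jaw":0.06},
    {"dx":0.0,"dy":0.014,"dz":0.275,"ax":0,"ay":0,"az":0,"jaw":0.06},
    {"dx":0.0,"dy":0.014,"dz":0.275,"ax":0,"ay":0,"az":0,"jaw":0.06},
    {"dx":0.0,"dy":0.014,"dz":0.275,"ax":0,"ay":0,"az":0,"jaw":0.06},
    {"dx":0.0,"dy":0.014,"dz":0.275,"ax":0,"ay":0,"az":0,"jaw":0.06},
    {"dx":0.0,"dy":0.014,"dz":0.275,"ax":0,"ay":0,"az":0,"jaw":0.06},
    {"dx":0.0,"dy":0.014,"dz":0.275,"ax":0,"ay":0,"az":0,"jaw":0.06}
  ]
}}

```text
time: 2.8
tcp_pos: [0.4854, -0.3004, 0.3405]
ee_rot: [-0.525, -0.472, 0.527, -0.474]
contact_force: [-0.6, 0.8, -0.2]
grip_width: 0.0597
```

```bash
python3 - <<'E'
from h import *
import pickle
st(); c=env.calibration('wrist'); im=env.capture('wrist'); cv2.imwrite('pics/w2.png',im); pickle.dump(c,open('w2.pkl','wb'))
E
```

```text
t 2.8 q [-0.058  0.337  0.702  1.864 -0.248  1.027  0.64 ] p [ 0.4854 -0.3004  0.3405] F [-0.6  0.8 -0.2] M [-0.01 -0.04 -0.02] w 0.0597
[[ 0.     0.994 -0.105]
 [-0.004 -0.105 -0.994]
 [-1.     0.     0.004]]
```

View pics/w2.png

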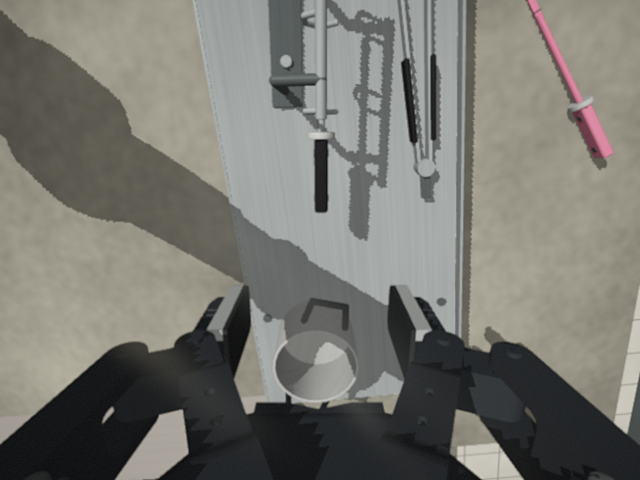

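```bash
python3 - <<'E'
from h import *
a=cv2.imread('pics/w2.png');b=cv2.imread('pics/w1.png')
crop(a,250,0,400,225,2.6,'w2c.png'); crop(b,240,0,350,60,7,'w1c.png'); 
crop(cv2.imread('pics/side0.png'),270,280,320,340,10,'s2.png')
crop(cv2.imread('pics/side0.png'),245,180,285,220,14,'s3.png')
E
```

```text
(no output)
```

View pics/w2c.png

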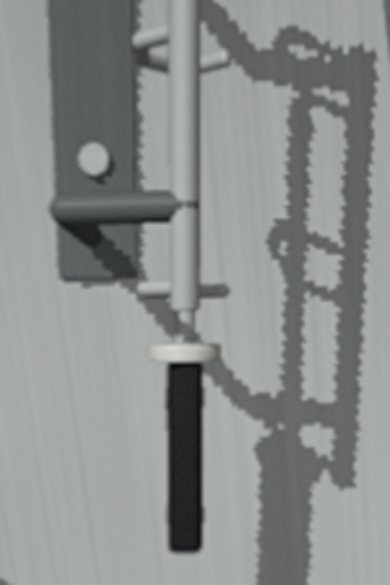

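View pics/w1c.png

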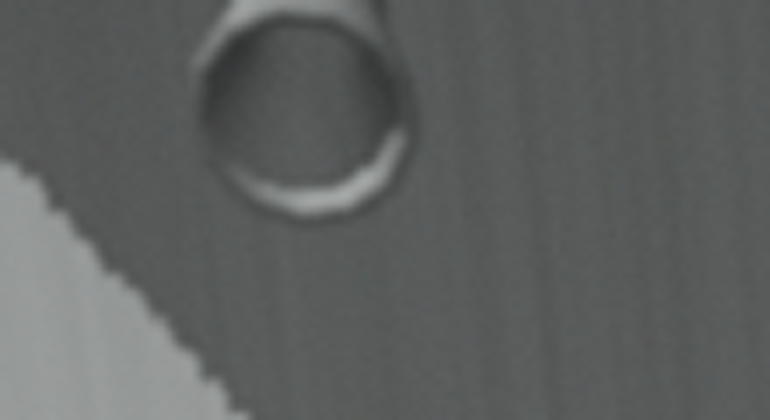

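View pics/s2.png

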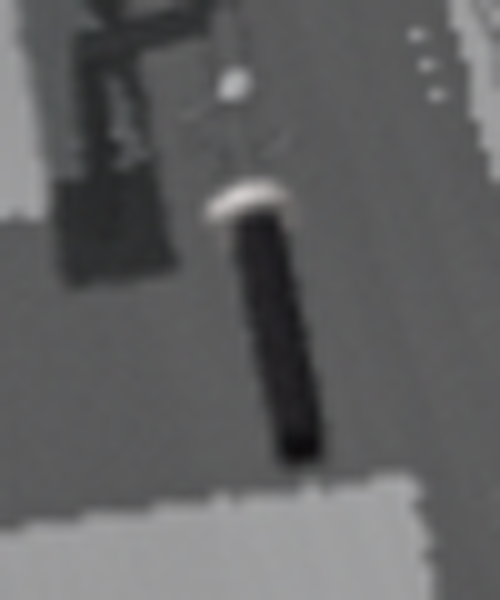

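View pics/s3.png

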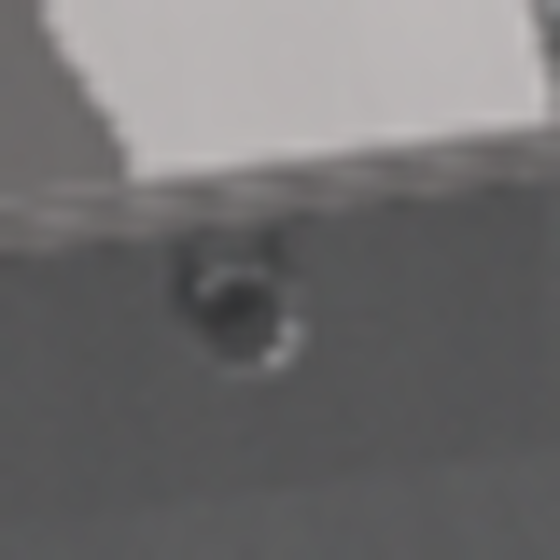

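```bash
python3 - <<'E'
from h import *
import pickle
w1=pickle.load(open('w1.pkl','rb'));w2=pickle.load(open('w2.pkl','rb'));s=env.calibration('side');t=env.calibration('top')
p,e=tri(((283.2,15.3),w1),((262.2,201.6),s),((269.6,293.6),t));print('mouth',p,e)
p,e=tri(((283.2,15.3),w1),((269.6,293.6),t));print('mouth w1,t',p,e)
hs=(320.4,138.8);he=(320.8,210.8)
print('hs',*tri((hs,w2),((295.3,301.2),s)),'he',*tri((he,w2),((299.7,324.5),s)))
for z in(.13,.134): print(atz(hs,w2,z),atz(he,w2,z))
# bar ends in w1 and w2
print('bar', atz((337,228),w1,.163),atz((333,384),w1,.163), atz((320.4,118),w2,.163),atz((320.6,10),w2,.163))
# hook wire w2, rod centre just before collar
print('handle width',(203-168)/2.6)
# shelf z check / salt pig etc skip
E
```

```text
mouth [0.48683359 0.13283601 0.1713519 ] [0.0005670870018067828, 0.0003160594762086629, 0.0008640890622072763]
mouth w1,t [0.48711838 0.13226308 0.17473653] [0.0006364843715647807, 0.0006364843715648453]
hs [ 0.49287734 -0.24089814  0.13156952] [0.0006533275452391511, 0.0006533275452390865] he [ 0.48527975 -0.31363453  0.12522247] [0.0002883119202403926, 0.00028831192024055983]
[ 0.49223935 -0.24081807  0.13      ] [ 0.48509717 -0.31240927  0.13      ]
[ 0.49224206 -0.24065112  0.134     ] [ 0.48518059 -0.31143332  0.134     ]
bar [ 0.51261885 -0.04681976  0.163     ] [ 0.49209937 -0.22477044  0.163     ] [ 0.49409646 -0.22206172  0.163     ] [ 0.50291392 -0.14008079  0.163     ]
handle width 13.461538461538462
```

```bash
python3 - <<'E'
from h import *
rel((.4887,-.2765,.19),Rt(rod(6.1)));rel((.4887,-.2765,.104),Rt(rod(6.1)))
E
```

```text
d [ 0.1501  0.0005 -0.0213] a [0.0041 0.0017 0.0002] deg 0.3 dist 0.152
d [ 0.2361  0.0005 -0.0214] a [0.0041 0.0017 0.0002] deg 0.3 dist 0.237
```

Emit:
{"name": "apply_moves", "arguments": {
  "steps": [
    {"dx":0.05,"dy":0.0005,"dz":-0.021,"ax":0.0,"ay":0.002,"az":0,"jaw":0.05},
    {"dx":0.1,"dy":0.0005,"dz":-0.021,"ax":0.0,"ay":0.002,"az":0,"jaw":0.05},
    {"dx":0.14,"dy":0.0005,"dz":-0.021,"ax":0.0,"ay":0.002,"az":0,"jaw":0.05},
    {"dx":0.14,"dy":0.0005,"dz":-0.021,"ax":0.0,"ay":0.002,"az":0,"jaw":0.05},
    {"dx":0.14,"dy":0.0005,"dz":-0.021,"ax":0.0,"ay":0.002,"az":0,"jaw":0.05}
  ]
}}

```text
time: 3.35
tcp_pos: [0.4895, -0.2748, 0.2]
ee_rot: [0.524, 0.475, -0.524, 0.474]
contact_force: [0.7, -0.9, 0.6]
grip_width: 0.0499
```

```bash
python3 - <<'E'
from h import *
import pickle
st(); c=env.calibration('wrist'); im=env.capture('wrist'); cv2.imwrite('pics/w3.png',im); pickle.dump(c,open('w3.pkl','wb'))
rel((.4887,-.2765,.104),Rt(rod(6.1)))
E
```

```text
t 3.35 q [ 2.000e-03  4.890e-01  5.930e-01  2.026e+00 -4.000e-01  7.430e-01
  7.420e-01] p [ 0.4895 -0.2748  0.2   ] F [ 0.7 -0.9  0.6] M [-0.03 -0.01  0.02] w 0.0499
[[-0.001  0.995 -0.099]
 [ 0.002 -0.099 -0.995]
 [-1.    -0.001 -0.001]]
d [ 0.0975 -0.0018  0.0005] a [ 0.0062 -0.     -0.002 ] deg 0.4 dist 0.098
```

View pics/w3.png

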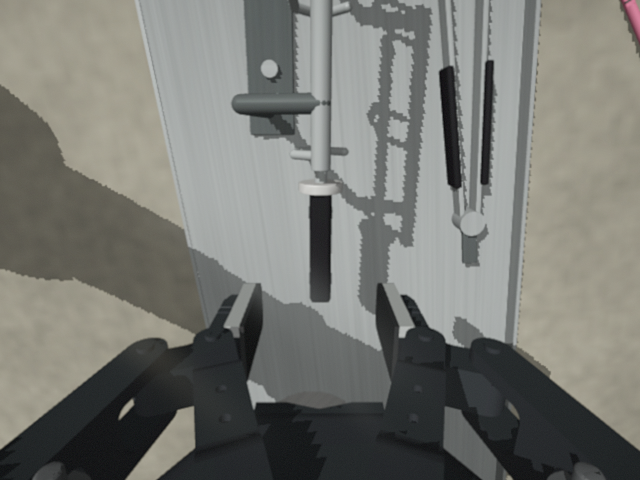

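```bash
python3 - <<'E'
from h import *
import pickle
w2=pickle.load(open('w2.pkl','rb'));w3=pickle.load(open('w3.pkl','rb'));s=env.calibration('side')
a=cv2.imread('pics/w3.png');crop(a,270,160,370,320,3.7,'w3c.png')
print(tri(((320.8,210.8),w2),((320,301),w3)),tri(((320.4,138.8),w2),((319,195),w3)))
for z in (.125,.134): print(atz((320,301),w3,z),atz((319,195),w3,z))
print(proj([[.4852,-.3115,.134],[.4922,-.2408,.134]],w3))
print(tri(((320.8,210.8),w2),((320,301),w3),((299.7,324.5),s)))
E
```

```text
(array([ 0.48538027, -0.3109672 ,  0.13598241]), [0.00015930696293162735, 0.0001593069629316085]) (array([ 0.49210949, -0.24044263,  0.13854673]), [0.00013692866002101367, 0.0001369286600208209])
[ 0.4849684  -0.31678119  0.125     ] [ 0.4916863  -0.24300777  0.125     ]
[ 0.48543566 -0.31203127  0.134     ] [ 0.49187735 -0.24129106  0.134     ]
[[319.56581875 300.31268236]
 [319.45126331 194.14682162]]
(array([ 0.48514849, -0.3143739 ,  0.12739471]), [0.0012959469260212637, 0.0010117232245679935, 0.0004238584967165081])
```

View pics/w3c.png

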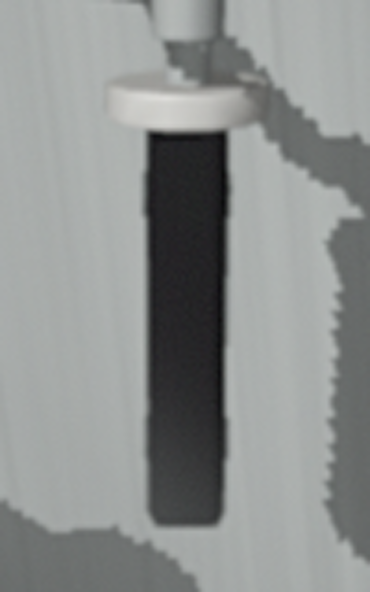

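Emit:
{"name": "apply_moves", "arguments": {
  "steps": [
    {"dx":0.045,"dy":-0.001,"dz":0.0015,"ax":0.005,"ay":0,"az":-0.002,"jaw":0.045},
    {"dx":0.08,"dy":-0.001,"dz":0.0015,"ax":0.005,"ay":0,"az":-0.002,"jaw":0.045},
    {"dx":0.097,"dy":-0.001,"dz":0.0015,"ax":0.005,"ay":0,"az":-0.002,"jaw":0.045},
    {"dx":0.097,"dy":-0.001,"dz":0.0015,"ax":0.005,"ay":0,"az":-0.002,"jaw":0.03},
    {"dx":0.097,"dy":-0.001,"dz":0.0015,"ax":0.005,"ay":0,"az":-0.002,"jaw":0.03}
  ]
}}

```text
time: 3.9
tcp_pos: [0.4913, -0.2785, 0.1068]
ee_rot: [0.526, 0.472, -0.525, 0.474]
contact_force: [-0.1, -0.3, -0.3]
grip_width: 0.0298
```

```bash
python3 - <<'E'
from h import *
import pickle
st(); c=env.calibration('wrist'); im=env.capture('wrist'); cv2.imwrite('pics/w4.png',im)
rel((.4887,-.2765,.104),Rt(rod(6.1)))
E
```

```text
t 3.9 q [ 0.1    0.618  0.474  2.079 -0.526  0.556  0.848] p [ 0.4913 -0.2785  0.1068] F [-0.1 -0.3 -0.3] M [-0.04 -0.01  0.01] w 0.0298
[[ 0.004  0.994 -0.105]
 [-0.002 -0.105 -0.994]
 [-1.     0.004  0.001]]
d [ 0.003  -0.0029 -0.0019] a [ 0.0014  0.0016 -0.0047] deg 0.3 dist 0.005
```

View pics/w4.png

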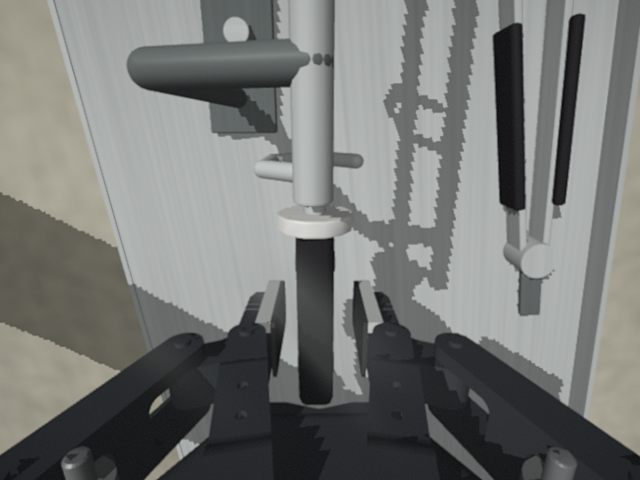

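Emit:
{"name": "apply_moves", "arguments": {
  "steps": [
    {"dx":0.003,"dy":-0.0029,"dz":-0.002,"ax":0.0,"ay":0.0016,"az":-0.005,"jaw":0.03},
    {"dx":0.003,"dy":-0.0029,"dz":-0.002,"ax":0.0,"ay":0.0016,"az":-0.005,"jaw":0.02},
    {"dx":0.003,"dy":-0.0029,"dz":-0.002,"ax":0.0,"ay":0.0016,"az":-0.005,"jaw":0.0},
    {"dx":0.003,"dy":-0.0029,"dz":-0.002,"ax":0.0,"ay":0.0016,"az":-0.005,"jaw":0.0},
    {"dx":0.003,"dy":-0.0029,"dz":-0.002,"ax":0.0,"ay":0.0016,"az":-0.005,"jaw":0.0},
    {"dx":0.003,"dy":-0.0029,"dz":-0.002,"ax":0.0,"ay":0.0016,"az":-0.005,"jaw":0.0}
  ]
}}

```text
time: 4.55
tcp_pos: [0.4897, -0.2765, 0.1045]
ee_rot: [0.526, 0.473, -0.525, 0.473]
contact_force: [1.7, 0.7, 5.2]
grip_width: 0.0128
```

```bash
python3 - <<'E'
from h import *
s=st(); c=env.calibration('wrist'); im=env.capture('wrist'); cv2.imwrite('pics/w5.png',im)
p=s['tcp_pos']
rel(p+[0,0,.016],Rt(rod(6.1)))
rel(p+[.05,-.005,.016],Rt(rod(6.1)))
E
```

```text
t 4.55 q [ 0.099  0.62   0.472  2.084 -0.528  0.553  0.848] p [ 0.4897 -0.2765  0.1045] F [1.7 0.7 5.2] M [ 0.39 -0.4  -0.  ] w 0.0128
[[ 0.001  0.994 -0.105]
 [-0.    -0.105 -0.994]
 [-1.     0.001  0.   ]]
d [-0.016   0.0001 -0.    ] a [ 0.0013  0.     -0.0013] deg 0.1 dist 0.016
d [-0.016   0.0503 -0.0003] a [ 0.0013  0.     -0.0013] deg 0.1 dist 0.053
```

View pics/w5.png

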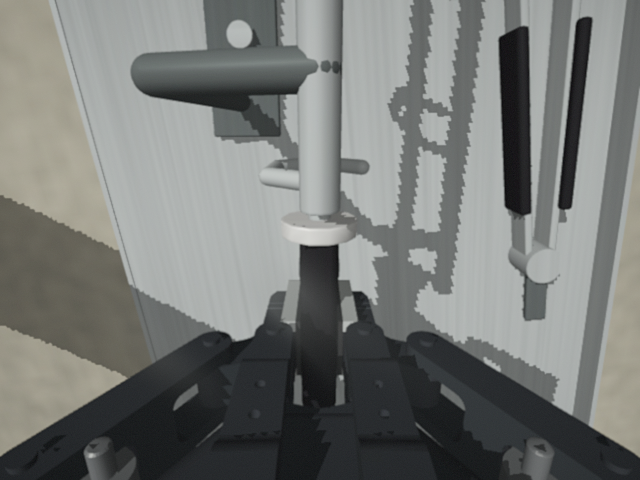

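Emit:
{"name": "apply_moves", "arguments": {
  "steps": [
    {"dx":-0.005,"dy":0,"dz":0,"ax":0,"ay":0,"az":0,"jaw":0},
    {"dx":-0.01,"dy":0,"dz":0,"ax":0,"ay":0,"az":0,"jaw":0},
    {"dx":-0.016,"dy":0,"dz":0,"ax":0,"ay":0,"az":0,"jaw":0},
    {"dx":-0.016,"dy":0,"dz":0,"ax":0,"ay":0,"az":0,"jaw":0},
    {"dx":-0.016,"dy":0,"dz":0,"ax":0,"ay":0,"az":0,"jaw":0}
  ]
}}

```text
time: 5.1
tcp_pos: [0.4894, -0.2765, 0.1205]
ee_rot: [0.526, 0.473, -0.525, 0.473]
contact_force: [-1.0, -0.0, -0.3]
grip_width: 0.0129
```

```bash
python3 - <<'E'
from h import *
s=st(); c=env.calibration('wrist'); im=env.capture('wrist'); cv2.imwrite('pics/w6.png',im)
b=env.capture('side');crop(b,250,220,330,345,4.6,'s6.png')
E
```

```text
t 5.1 q [ 0.082  0.598  0.496  2.077 -0.508  0.584  0.831] p [ 0.4894 -0.2765  0.1205] F [-1.  -0.  -0.3] M [-0.1  -0.01 -0.01] w 0.0129
[[ 0.001  0.994 -0.105]
 [-0.    -0.105 -0.994]
 [-1.     0.001  0.   ]]
```

View pics/w6.png

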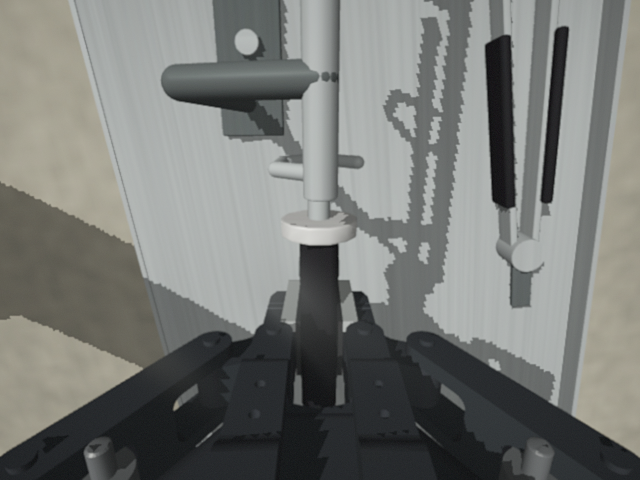

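View pics/s6.png

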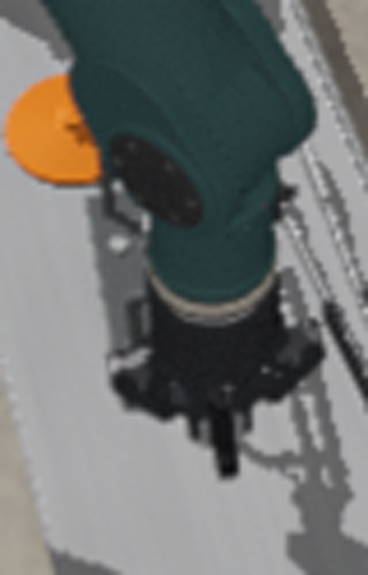

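Emit:
{"name": "apply_moves", "arguments": {
  "steps": [
    {"dx":0,"dy":0.015,"dz":0,"ax":0,"ay":0,"az":0,"jaw":0},
    {"dx":0,"dy":0.03,"dz":0,"ax":0,"ay":0,"az":0,"jaw":0},
    {"dx":0,"dy":0.05,"dz":0,"ax":0,"ay":0,"az":0,"jaw":0},
    {"dx":0,"dy":0.07,"dz":0,"ax":0,"ay":0,"az":0,"jaw":0},
    {"dx":0,"dy":0.07,"dz":0,"ax":0,"ay":0,"az":0,"jaw":0},
    {"dx":0,"dy":0.07,"dz":0,"ax":0,"ay":0,"az":0,"jaw":0}
  ]
}}

```text
time: 5.8
tcp_pos: [0.5595, -0.2834, 0.1199]
ee_rot: [0.525, 0.473, -0.525, 0.473]
contact_force: [-0.8, -0.2, -0.7]
grip_width: 0.0131
```

```bash
python3 - <<'E'
from h import *
import pickle
s=st(); c=env.calibration('wrist'); im=env.capture('wrist'); cv2.imwrite('pics/w7.png',im); pickle.dump((c,s),open('w7.pkl','wb'))
b=env.capture('top');crop(b,310,200,470,320,5,'t7.png');cv2.imwrite('pics/top7.png',b)
E
```

```text
t 5.8 q [ 0.053  0.666  0.507  1.931 -0.503  0.672  0.768] p [ 0.5595 -0.2834  0.1199] F [-0.8 -0.2 -0.7] M [-0.13  0.05  0.01] w 0.0131
[[ 0.     0.995 -0.104]
 [ 0.    -0.104 -0.995]
 [-1.     0.    -0.   ]]
```

View pics/w7.png

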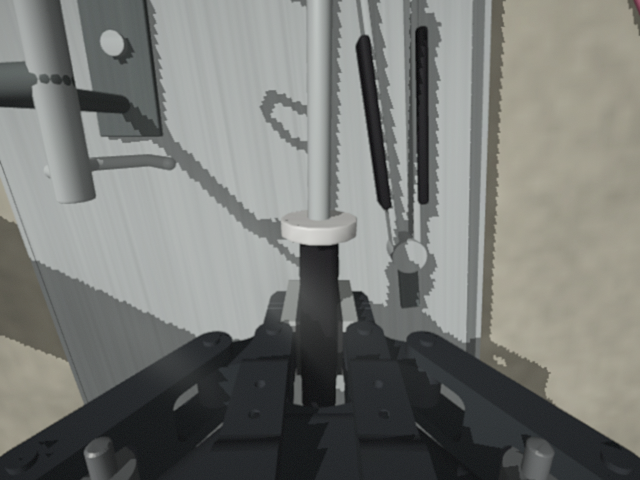

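View pics/t7.png

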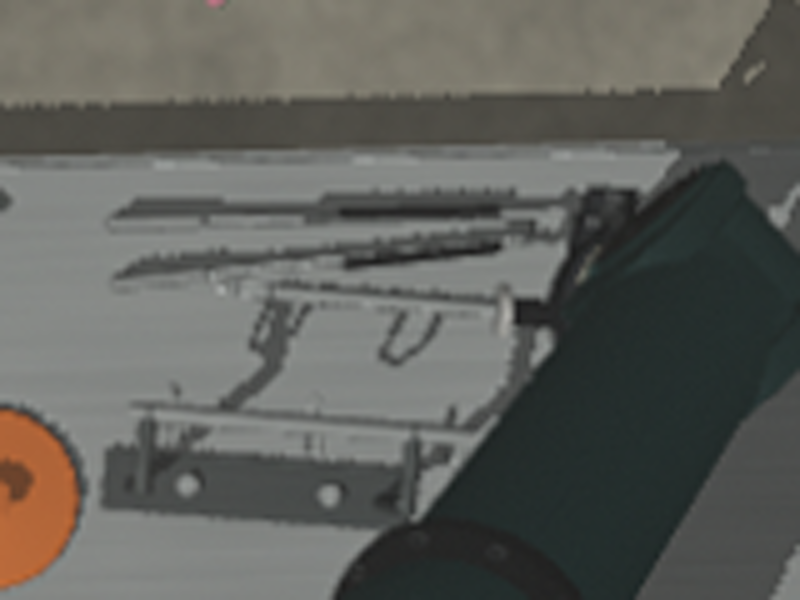

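```bash
python3 - <<'E'
from h import *
import pickle
c,s=pickle.load(open('w7.pkl','rb')); R0=R.from_quat(s['ee_rot']).as_matrix(); tcp=s['tcp_pos']
f=lambda x,y,z: tcp+R0@np.array([-.0205+-z, y, -.042-x])  # dip coords: x along rod; z up
for ax in (0,):
  for P in [(0,0,0),(0,.014,0),(0,-.014,0),(-.006,.014,0),(-.006,-.014,0),(.05,.004,0),(.05,-.004,0),(.08,.004,0),(.08,-.004,0),(.118,0,0),(0,0,.014),(-.006,0,.009),(-.006,0,.014)]:
    print(P,proj(f(*P),c)[0].round(1))
a=cv2.imread('pics/w7.png');crop(a,270,0,370,260,2.3,'w7c.png');crop(a,270,190,370,260,8,'w7d.png')
E
```

```text
(0, 0, 0) [321.2 217.5]
(0, 0.014, 0) [360.  217.4]
(0, -0.014, 0) [282.5 217.5]
(-0.006, 0.014, 0) [359.5 233.3]
(-0.006, -0.014, 0) [283.  233.4]
(0.05, 0.004, 0) [333.9  66.2]
(0.05, -0.004, 0) [308.9  66.3]
(0.08, 0.004, 0) [335.  -43.8]
(0.08, -0.004, 0) [308.  -43.8]
(0.118, 0, 0) [ 321.7 -209.6]
(0, 0, 0.014) [321.5 228.4]
(-0.006, 0, 0.009) [321.4 241.1]
(-0.006, 0, 0.014) [321.4 245.9]
```

View pics/w7d.png

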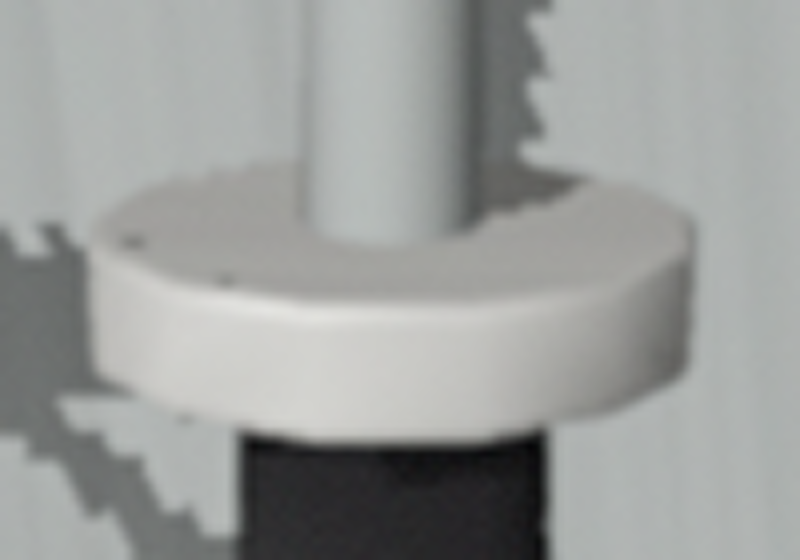

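View pics/w7c.png

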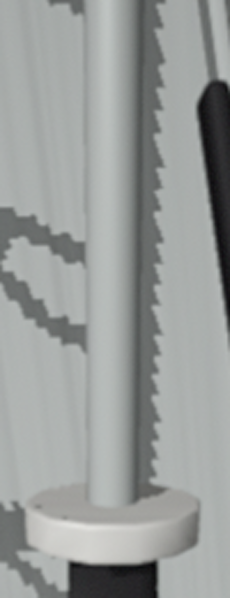

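```bash
python3 - <<'E'
from h import *
a=cv2.imread('pics/w7.png').mean(2)
for r in (2,40,80,120,160,200): print(r,a[r-1:r+2].mean(0)[298:346].astype(int))
b=env.capture('side');cv2.imwrite('pics/side7.png',b);crop(b,250,220,360,345,4.6,'s7.png')
E
```

```text
2 [157 153 130 106 101 101 100 103 123 147 161 166 170 173 177 182 187 190
 192 190 184 178 173 166 161 155 150 143 135 126 115 101  88  80  83  95
 101 100  99 109 138 152 152 153 161 164 165 165]
40 [169 169 170 171 172 171 171 169 160 155 162 168 172 176 179 182 186 189
 190 188 185 180 175 169 163 157 151 144 136 126 114  99  87  84  97 103
 101 101 100 106 136 163 169 167 167 167 166 167]
80 [175 174 173 171 171 172 174 173 163 155 160 169 174 178 180 182 185 186
 187 186 183 180 175 170 164 158 153 145 136 125 111  96  86  89 101 106
 108 107 105 103 101 115 149 167 171 170 170 170]
120 [174 173 174 176 177 177 176 174 171 161 160 169 175 179 181 183 184 184
 185 183 182 179 176 170 164 159 152 144 134 123 108  92  86  99 106 106
 106 107 105 106 122 158 173 173 172 172 171 171]
160 [170 169 170 172 175 174 174 177 177 167 161 167 175 179 181 183 184 184
 184 182 181 178 174 169 164 158 152 143 132 119 103  89  87  98 107 107
 108 106 105 109 133 165 176 177 176 175 175 174]
200 [177 178 177 176 174 172 172 172 173 164 159 166 173 179 182 183 185 184
 183 183 180 178 174 169 164 158 150 140 129 114  96  86  93 104 107 106
 104 117 148 162 166 172 175 176 177 177 177 176]
```

View pics/s7.png

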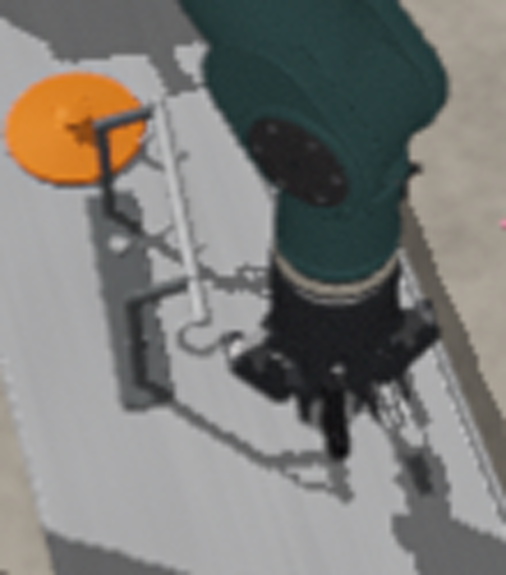

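```bash
python3 - <<'E'
from h import *
rel((.54,-.24,.30),Rt(rod(5.5)))
rel((.53,.07,.31),Rt(rod(5.5)))
E
```

```text
d [-0.1799 -0.0224 -0.0417] a [-0.0101 -0.0004  0.0007] deg 0.6 dist 0.186
d [-0.1897 -0.0652 -0.3489] a [-0.0101 -0.0004  0.0007] deg 0.6 dist 0.402
```

Emit:
{"name": "apply_moves", "arguments": {
  "steps": [
    {"dx":-0.04,"dy":0,"dz":0,"ax":0,"ay":0,"az":0,"jaw":0},
    {"dx":-0.08,"dy":0,"dz":0,"ax":0,"ay":0,"az":0,"jaw":0},
    {"dx":-0.12,"dy":0,"dz":0,"ax":0,"ay":0,"az":0,"jaw":0},
    {"dx":-0.15,"dy":-0.01,"dz":-0.03,"ax":-0.01,"ay":0,"az":0,"jaw":0},
    {"dx":-0.19,"dy":-0.02,"dz":-0.06,"ax":-0.01,"ay":0,"az":0,"jaw":0},
    {"dx":-0.19,"dy":-0.027,"dz":-0.1,"ax":-0.01,"ay":0,"az":0,"jaw":0},
    {"dx":-0.19,"dy":-0.034,"dz":-0.145,"ax":-0.01,"ay":0,"az":0,"jaw":0},
    {"dx":-0.19,"dy":-0.042,"dz":-0.19,"ax":-0.01,"ay":0,"az":0,"jaw":0},
    {"dx":-0.19,"dy":-0.05,"dz":-0.235,"ax":-0.01,"ay":0,"az":0,"jaw":0},
    {"dx":-0.19,"dy":-0.06,"dz":-0.28,"ax":-0.01,"ay":0,"az":0,"jaw":0},
    {"dx":-0.19,"dy":-0.065,"dz":-0.325,"ax":-0.01,"ay":0,"az":0,"jaw":0},
    {"dx":-0.19,"dy":-0.065,"dz":-0.349,"ax":-0.01,"ay":0,"az":0,"jaw":0}
  ]
}}

```text
time: 7.15
tcp_pos: [0.5281, 0.0744, 0.3098]
ee_rot: [-0.522, -0.478, 0.522, -0.475]
contact_force: [0.6, -0.2, -1.4]
grip_width: 0.0129
```

Emit:
{"name": "apply_moves", "arguments": {
  "steps": [
    {"dx":0,"dy":0,"dz":-0.01,"ax":0,"ay":0,"az":0,"jaw":0},
    {"dx":0,"dy":0,"dz":-0.01,"ax":0,"ay":0,"az":0,"jaw":0}
  ]
}}

```text
time: 7.35
tcp_pos: [0.5281, 0.0858, 0.3094]
ee_rot: [-0.521, -0.479, 0.522, -0.475]
contact_force: [-0.1, 0.3, -0.8]
grip_width: 0.013
```

```bash
python3 - <<'E'
from h import *
import pickle
s=st(); c=env.calibration('wrist'); im=env.capture('wrist'); cv2.imwrite('pics/w8.png',im); pickle.dump((c,s),open('w8.pkl','wb'))
E
```

```text
t 7.35 q [-0.749  0.307  0.647  1.97  -0.232  0.941 -0.074] p [0.5281 0.0858 0.3094] F [-0.1  0.3 -0.8] M [-0.16 -0.01 -0.02] w 0.013
[[-0.004  0.996 -0.088]
 [ 0.003 -0.088 -0.996]
 [-1.    -0.005 -0.003]]
```

View pics/w8.png

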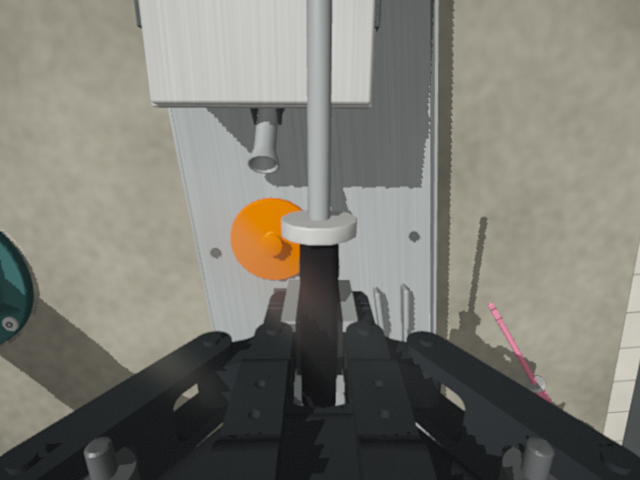

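```bash
python3 - <<'E'
from h import *
crop(cv2.imread('pics/w8.png'),240,95,300,185,6.5,'w8c.png')
E
```

```text
(no output)
```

View pics/w8c.png

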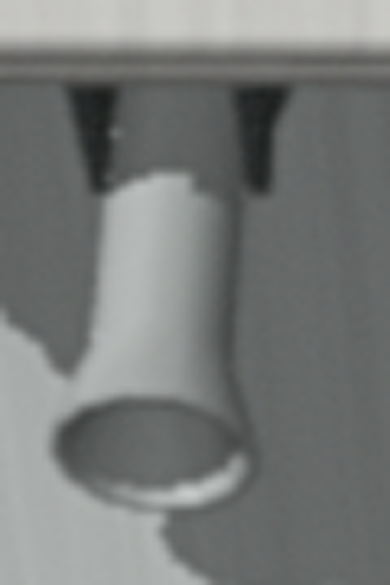

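```bash
python3 - <<'E'
from h import *
import pickle
from scipy.optimize import least_squares
w1=pickle.load(open('w1.pkl','rb'));w8=pickle.load(open('w8.pkl','rb'))[0];s=env.calibration('side');t=env.calibration('top')
m={'w1':((283.2,15.3),w1),'w8':((263.0,164.3),w8),'s':((262.2,201.6),s),'t':((269.6,293.6),t)}
print(tri(*m.values())); print(tri(m['w1'],m['w8'])); print(tri(m['w8'],m['t'],m['s'])); print(atz(*m['w8'],.165))
T=lambda x,y:(170+x/5-.4,220+y/5-.4)
obs=[(M,'m',1.0 if k[0]=='w' else .7) for k,M in m.items()]
L={'fr':(-.08,.09,.12),'nr':(.08,.09,.12),'nl':(.08,-.09,.12),'fl':(-.08,-.09,.12)}
for k,b in [('fr',(424,204)),('nr',(402,523)),('nl',(40,497)),('fl',(70,180))]: obs.append(((T(*b),t),k,.7))
obs+=[(((152,103.5),w8),'nr',1),(((371,103.5),w8),'fr',1)]
def pt(p,k):
    l=np.array((0,.14,.115) if k=='m' else L[k]); a=np.pi-p[2]; 
    return np.array([p[0]+np.cos(a)*l[0]-np.sin(a)*l[1],p[1]+np.sin(a)*l[0]+np.cos(a)*l[1],p[3]+l[2]])
f=lambda p:np.concatenate([w*(proj(pt(p,k),c)[0]-uv) for (uv,c),k,w in obs])
r=least_squares(f,[.5,.27,.09,.05],loss='soft_l1')
print(r.x,np.degrees(r.x[2]),'mouth',pt(r.x,'m'));print(f(r.x).reshape(-1,2).round(1).tolist())
E
```

```text
(array([0.48668152, 0.13339311, 0.17056224]), [0.000468104208026242, 0.0008759648723226315, 0.00011774443150690351, 0.0011835345884967585])
(array([0.48595847, 0.13388027, 0.16832326]), [0.00015225159156644007, 0.00015225159156640765])
(array([0.48683198, 0.13346182, 0.17055811]), [0.0009163689658678762, 0.0011040581098849458, 0.00021493509766109444])
[0.48524228 0.13362835 0.165     ]
[0.5016963  0.2702185  0.10533486 0.06003484] 6.035242638204467 mouth [0.48697668 0.13099447 0.17503484]
[[0.8, 1.4], [0.6, 4.5], [0.1, -0.3], [0.4, 0.2], [-0.7, 0.8], [-1.3, -0.6], [1.1, -1.1], [0.9, 0.3], [-0.6, -4.5], [-0.7, -1.1]]
```

```bash
cat >> h.py <<'E'
MOUTH=np.array([.4866,.1335,.166]); YAW=5.7
def tcp_for(O,d,offy=0): 
    Rm=Rt(d); return O-Rm@np.array([-.0205,offy,-.042]),Rm
E
python3 - <<'E'
from h import *
rel((.49,-.06,.34),Rt(rod(YAW)))
d=rod(YAW,40)
for k in (.175,.1,0):
    p,Rm=tcp_for(MOUTH-k*d,d); print(k,p); rel(p,Rm)
E
```

```text
d [-0.0306 -0.0252  0.1464] a [ 0.008  -0.0018  0.0042] deg 0.5 dist 0.152
0.175 [ 0.46878116 -0.04502172  0.289781  ]
d [ 0.0197 -0.0474  0.1335] a [ 0.0092 -0.6999  0.0013] deg 40.1 dist 0.143
0.1 [0.47448741 0.01214754 0.24157193]
d [ 0.0681 -0.0468  0.0762] a [ 0.0092 -0.6999  0.0013] deg 40.1 dist 0.112
0 [0.48209575 0.08837322 0.17729317]
d [ 0.1325 -0.0459 -0.0003] a [ 0.0092 -0.6999  0.0013] deg 40.1 dist 0.14
```

Emit:
{"name": "apply_moves", "arguments": {
  "steps": [
    {"dx":-0.02,"dy":-0.012,"dz":0.05,"ax":0.008,"ay":0,"az":0.002,"jaw":0},
    {"dx":-0.03,"dy":-0.025,"dz":0.095,"ax":0.008,"ay":0,"az":0.002,"jaw":0},
    {"dx":-0.03,"dy":-0.035,"dz":0.134,"ax":0.009,"ay":-0.1,"az":0.001,"jaw":0},
    {"dx":-0.02,"dy":-0.047,"dz":0.134,"ax":0.009,"ay":-0.22,"az":0.001,"jaw":0},
    {"dx":-0.01,"dy":-0.047,"dz":0.134,"ax":0.009,"ay":-0.34,"az":0.001,"jaw":0},
    {"dx":0.0,"dy":-0.047,"dz":0.134,"ax":0.009,"ay":-0.46,"az":0.001,"jaw":0},
    {"dx":0.01,"dy":-0.047,"dz":0.134,"ax":0.009,"ay":-0.58,"az":0.001,"jaw":0},
    {"dx":0.02,"dy":-0.047,"dz":0.134,"ax":0.009,"ay":-0.7,"az":0.001,"jaw":0},
    {"dx":0.02,"dy":-0.047,"dz":0.134,"ax":0.009,"ay":-0.7,"az":0.001,"jaw":0},
    {"dx":0.02,"dy":-0.047,"dz":0.134,"ax":0.009,"ay":-0.7,"az":0.001,"jaw":0}
  ]
}}

```text
time: 8.4
tcp_pos: [0.4687, -0.0473, 0.2899]
ee_rot: [-0.313, -0.283, 0.673, -0.607]
contact_force: [-0.8, -0.6, -1.5]
grip_width: 0.0125
```

```bash
python3 - <<'E'
from h import *
import pickle
s=st(); c=env.calibration('wrist'); im=env.capture('wrist'); cv2.imwrite('pics/w9.png',im); pickle.dump((c,s),open('w9.pkl','wb'))
b=env.capture('top');crop(b,230,220,390,340,5,'t9.png'); cv2.imwrite('pics/top9.png',b)
b=env.capture('side');crop(b,230,160,350,280,5,'s9.png');cv2.imwrite('pics/side9.png',b)
d=rod(YAW,40)
for k in (.175,.1,0):
    p,Rm=tcp_for(MOUTH-k*d,d); print(k,p); rel(p,Rm)
E
```

```text
t 8.4 q [-1.002  0.459  0.837  2.122  0.407  0.958 -0.563] p [ 0.4687 -0.0473  0.2899] F [-0.8 -0.6 -1.5] M [ 0.72 -0.1   0.01] w 0.0125
[[-0.066  0.995 -0.077]
 [-0.64  -0.102 -0.762]
 [-0.766 -0.001  0.643]]
0.175 [ 0.46878116 -0.04502172  0.289781  ]
d [-0.001  -0.0006 -0.0029] a [-0.0049 -0.003   0.0014] deg 0.3 dist 0.003
0.1 [0.47448741 0.01214754 0.24157193]
d [-0.0007 -0.0009 -0.0779] a [-0.0049 -0.003   0.0014] deg 0.3 dist 0.078
0 [0.48209575 0.08837322 0.17729317]
d [-0.0004 -0.0014 -0.1779] a [-0.0049 -0.003   0.0014] deg 0.3 dist 0.178
```

View pics/t9.png

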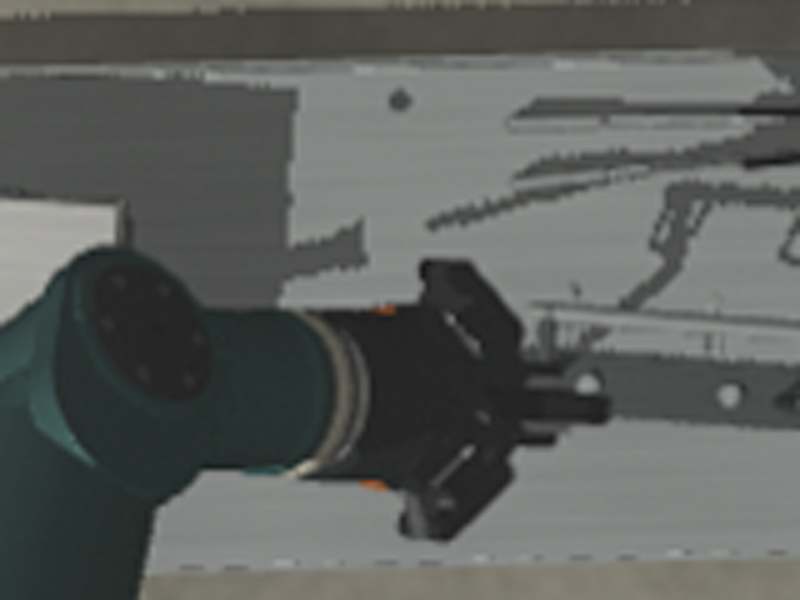

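View pics/s9.png

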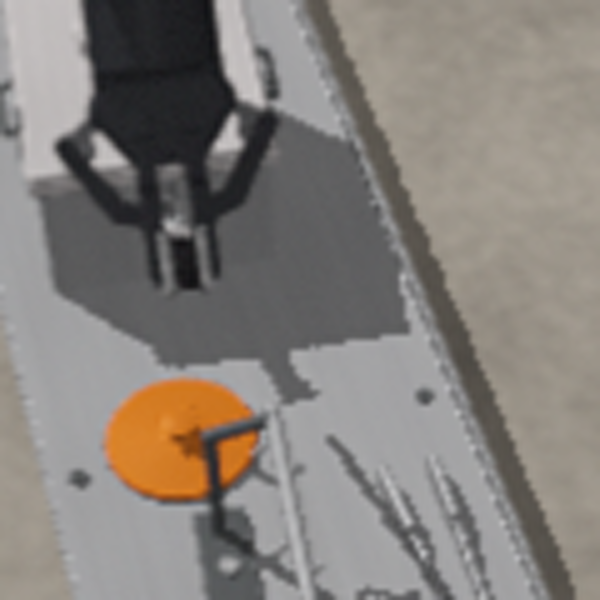

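View pics/w9.png

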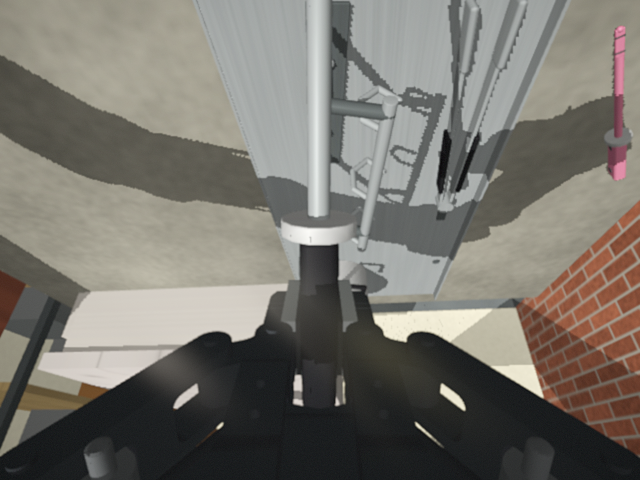

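Emit:
{"name": "apply_moves", "arguments": {
  "steps": [
    {"dx":-0.001,"dy":-0.001,"dz":-0.012,"ax":-0.005,"ay":-0.003,"az":0.001,"jaw":0},
    {"dx":-0.001,"dy":-0.001,"dz":-0.022,"ax":-0.005,"ay":-0.003,"az":0.001,"jaw":0},
    {"dx":-0.001,"dy":-0.001,"dz":-0.03,"ax":-0.005,"ay":-0.003,"az":0.001,"jaw":0},
    {"dx":-0.001,"dy":-0.001,"dz":-0.037,"ax":-0.005,"ay":-0.003,"az":0.001,"jaw":0},
    {"dx":-0.001,"dy":-0.001,"dz":-0.044,"ax":-0.005,"ay":-0.003,"az":0.001,"jaw":0},
    {"dx":-0.001,"dy":-0.001,"dz":-0.05,"ax":-0.005,"ay":-0.003,"az":0.001,"jaw":0}
  ]
}}

```text
time: 9.15
tcp_pos: [0.4722, -0.0083, 0.2591]
ee_rot: [-0.313, -0.284, 0.672, -0.608]
contact_force: [-0.4, 0.0, -1.6]
grip_width: 0.0128
```

```bash
python3 - <<'E'
from h import *
s=st(); b=env.capture('side');crop(b,240,160,320,220,8,'s10.png');cv2.imwrite('pics/w10.png',env.capture('wrist'))
d=rod(YAW,40)
for k in (.1,0):
    p,Rm=tcp_for(MOUTH-k*d,d); print(k,p); rel(p,Rm)
E
```

```text
t 9.15 q [-1.023  0.524  0.794  2.115  0.355  0.937 -0.604] p [ 0.4722 -0.0083  0.2591] F [-0.4  0.  -1.6] M [ 0.75 -0.08 -0.02] w 0.0128
[[-0.064  0.995 -0.075]
 [-0.64  -0.099 -0.762]
 [-0.766 -0.001  0.643]]
0.1 [0.47448741 0.01214754 0.24157193]
d [ 0.0003  0.0002 -0.0268] a [0.0017 0.0006 0.    ] deg 0.1 dist 0.027
0 [0.48209575 0.08837322 0.17729317]
d [ 0.0002  0.0004 -0.1268] a [0.0017 0.0006 0.    ] deg 0.1 dist 0.127
```

View pics/s10.png

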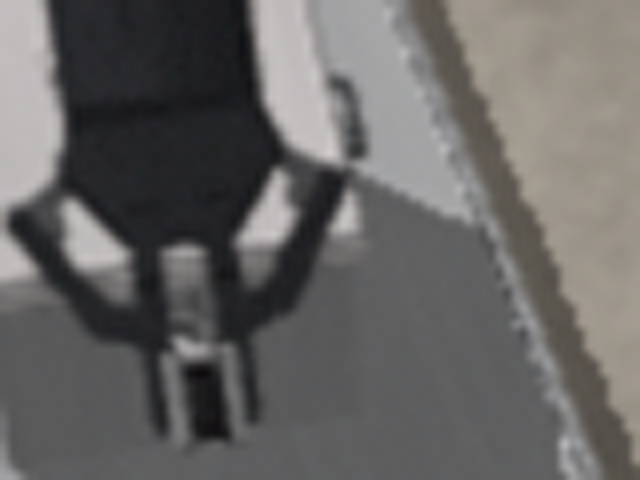

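View pics/w10.png

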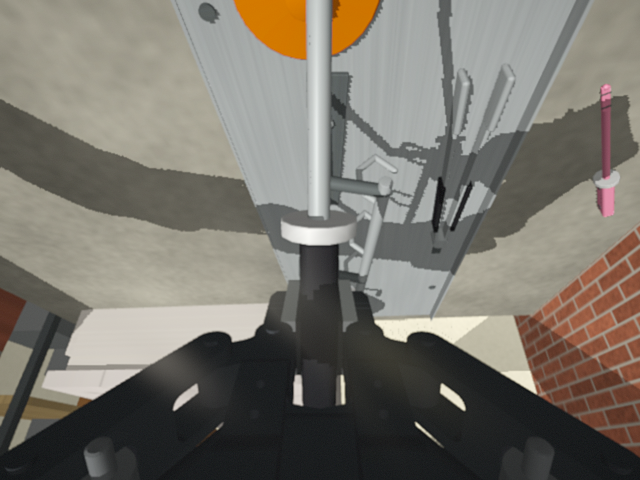

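Emit:
{"name": "apply_moves", "arguments": {
  "steps": [
    {"dx":0,"dy":0,"dz":-0.01,"ax":0.002,"ay":0,"az":0,"jaw":0},
    {"dx":0,"dy":0,"dz":-0.018,"ax":0.002,"ay":0,"az":0,"jaw":0},
    {"dx":0,"dy":0,"dz":-0.026,"ax":0.002,"ay":0,"az":0,"jaw":0},
    {"dx":0,"dy":0,"dz":-0.034,"ax":0.002,"ay":0,"az":0,"jaw":0}
  ]
}}

```text
time: 9.65
tcp_pos: [0.4749, 0.0186, 0.2366]
ee_rot: [-0.313, -0.283, 0.672, -0.608]
contact_force: [0.4, -0.5, -0.8]
grip_width: 0.0129
```

```bash
python3 - <<'E'
from h import *
s=st()
E
```

```text
t 9.65 q [-1.035  0.572  0.764  2.105  0.317  0.923 -0.631] p [0.4749 0.0186 0.2366] F [ 0.4 -0.5 -0.8] M [ 0.79 -0.1   0.02] w 0.0129
[[-0.064  0.995 -0.076]
 [-0.64  -0.099 -0.762]
 [-0.766  0.     0.643]]
```

Emit:
{"name": "apply_moves", "arguments": {
  "steps": [
    {"dx":0,"dy":0,"dz":-0.01,"ax":0.002,"ay":0,"az":0,"jaw":0},
    {"dx":0,"dy":0,"dz":-0.02,"ax":0.002,"ay":0,"az":0,"jaw":0},
    {"dx":0,"dy":0,"dz":-0.03,"ax":0.002,"ay":0,"az":0,"jaw":0},
    {"dx":0,"dy":0,"dz":-0.038,"ax":0.002,"ay":0,"az":0,"jaw":0}
  ]
}}

```text
time: 10.05
tcp_pos: [0.4779, 0.0484, 0.2114]
ee_rot: [-0.314, -0.283, 0.672, -0.608]
contact_force: [-0.1, 1.3, -1.1]
grip_width: 0.0129
```

```bash
python3 - <<'E'
from h import *
import pickle
s=st(); c=env.calibration('wrist'); im=env.capture('wrist');cv2.imwrite('pics/w11.png',im); pickle.dump((c,s),open('w11.pkl','wb'))
d=rod(YAW,40)
p,Rm=tcp_for(MOUTH,d); rel(p,Rm)
E
```

```text
t 10.05 q [-1.049  0.625  0.73   2.088  0.276  0.913 -0.66 ] p [0.4779 0.0484 0.2114] F [-0.1  1.3 -1.1] M [ 0.7  -0.12 -0.07] w 0.0129
[[-0.063  0.995 -0.077]
 [-0.64  -0.1   -0.762]
 [-0.766  0.001  0.643]]
d [ 0.0005  0.0002 -0.0513] a [ 0.0004  0.0001 -0.0011] deg 0.1 dist 0.051
```

View pics/w11.png

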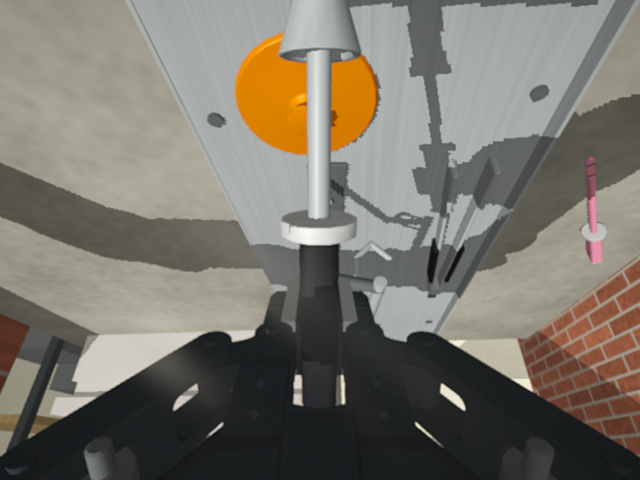

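Emit:
{"name": "apply_moves", "arguments": {
  "steps": [
    {"dx":0,"dy":0,"dz":-0.01,"ax":0,"ay":0,"az":0,"jaw":0},
    {"dx":0,"dy":0,"dz":-0.02,"ax":0,"ay":0,"az":0,"jaw":0},
    {"dx":0,"dy":0,"dz":-0.03,"ax":0,"ay":0,"az":0,"jaw":0},
    {"dx":0,"dy":0,"dz":-0.04,"ax":0,"ay":0,"az":0,"jaw":0},
    {"dx":0,"dy":0,"dz":-0.044,"ax":0,"ay":0,"az":0,"jaw":0},
    {"dx":0,"dy":0,"dz":-0.045,"ax":0,"ay":0,"az":0,"jaw":0}
  ]
}}

```text
time: 10.7
tcp_pos: [0.4815, 0.0844, 0.1813]
ee_rot: [-0.313, -0.284, 0.671, -0.609]
contact_force: [0.1, 0.2, -0.9]
grip_width: 0.013
```

```bash
python3 - <<'E'
from h import *
import pickle
s=st(); c=env.calibration('wrist'); im=env.capture('wrist');crop(im,220,140,420,290,4,'w12.png'); pickle.dump((c,s),open('w12.pkl','wb'))
E
```

```text
t 10.7 q [-1.064  0.686  0.69   2.06   0.23   0.906 -0.69 ] p [0.4815 0.0844 0.1813] F [ 0.1  0.2 -0.9] M [ 0.74 -0.12  0.02] w 0.013
[[-0.063  0.995 -0.075]
 [-0.64  -0.097 -0.762]
 [-0.766  0.     0.643]]
```

View pics/w12.png

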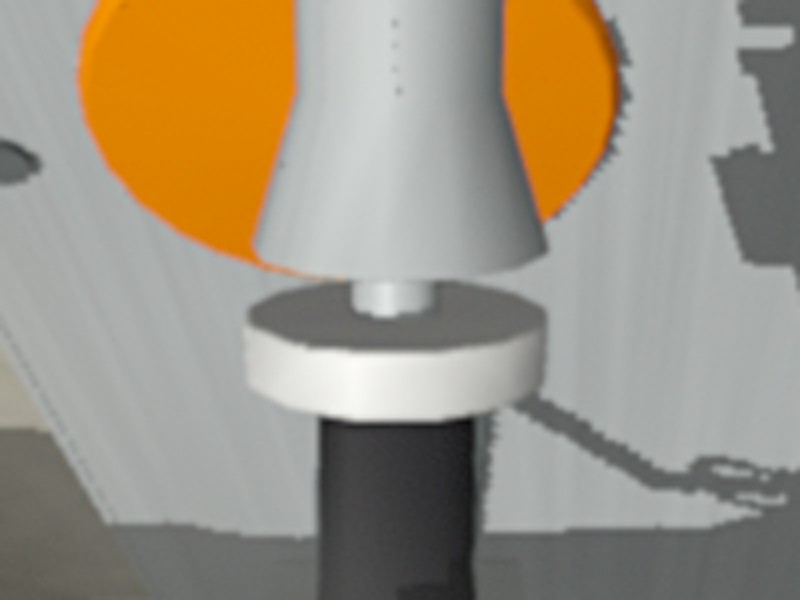

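Emit:
{"name": "apply_moves", "arguments": {
  "steps": [
    {"dx":0,"dy":0,"dz":-0.003,"ax":0,"ay":0,"az":0,"jaw":0},
    {"dx":0,"dy":0,"dz":-0.0055,"ax":0,"ay":0,"az":0,"jaw":0},
    {"dx":0,"dy":0,"dz":-0.007,"ax":0,"ay":0,"az":0,"jaw":0},
    {"dx":0,"dy":0,"dz":-0.007,"ax":0,"ay":0,"az":0,"jaw":0}
  ]
}}

```text
time: 11.15
tcp_pos: [0.4819, 0.0886, 0.1776]
ee_rot: [-0.313, -0.283, 0.672, -0.609]
contact_force: [-1.0, -1.4, 3.2]
grip_width: 0.0128
```

```bash
python3 - <<'E'
from h import *
s=st(); im=env.capture('wrist');crop(im,220,140,420,290,4,'w13.png')
E
```

```text
t 11.15 q [-1.066  0.695  0.686  2.055  0.224  0.906 -0.694] p [0.4819 0.0886 0.1776] F [-1.  -1.4  3.2] M [0.29 0.04 0.02] w 0.0128
[[-0.064  0.995 -0.076]
 [-0.641 -0.099 -0.761]
 [-0.765  0.     0.644]]
```

View pics/w13.png

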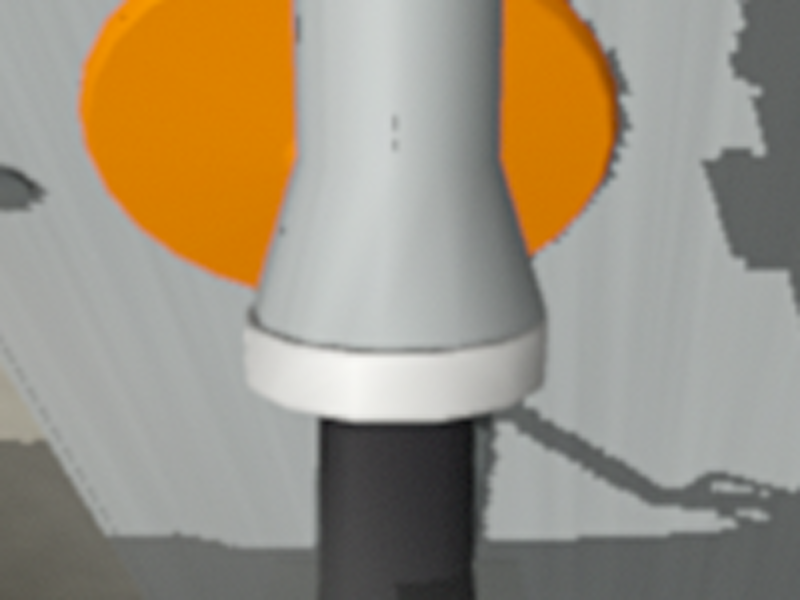

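Emit:
{"name": "apply_moves", "arguments": {
  "steps": [
    {"dx":0,"dy":0,"dz":-0.001,"ax":0,"ay":0,"az":0,"jaw":0},
    {"dx":0,"dy":0,"dz":-0.001,"ax":0,"ay":0,"az":0,"jaw":0},
    {"dx":0,"dy":0,"dz":-0.001,"ax":0,"ay":0,"az":0,"jaw":0},
    {"dx":0,"dy":0,"dz":-0.001,"ax":0,"ay":0,"az":0,"jaw":0},
    {"dx":0,"dy":0,"dz":-0.001,"ax":0,"ay":0,"az":0,"jaw":0},
    {"dx":0,"dy":0,"dz":-0.001,"ax":0,"ay":0,"az":0,"jaw":0},
    {"dx":0,"dy":0,"dz":-0.001,"ax":0,"ay":0,"az":0,"jaw":0}
  ]
}}

```text
time: 11.9
tcp_pos: [0.4819, 0.0885, 0.1774]
ee_rot: [-0.312, -0.283, 0.673, -0.609]
contact_force: [-0.0, -3.2, 6.0]
grip_width: 0.013
```

```bash
python3 - <<'E'
from h import *
s=st(); im=env.capture('wrist');crop(im,220,140,420,290,4,'w14.png')
d=rod(YAW,40)
p,Rm=tcp_for(MOUTH-.18*d,d); rel(p,Rm)
E
```

```text
t 11.9 q [-1.066  0.696  0.686  2.055  0.224  0.907 -0.695] p [0.4819 0.0885 0.1774] F [-0.  -3.2  6. ] M [-0.47  0.08 -0.06] w 0.013
[[-0.064  0.995 -0.076]
 [-0.642 -0.1   -0.76 ]
 [-0.764  0.     0.645]]
d [0.0008 0.0002 0.18  ] a [-0.0001  0.0033  0.    ] deg 0.2 dist 0.18
```

View pics/w14.png

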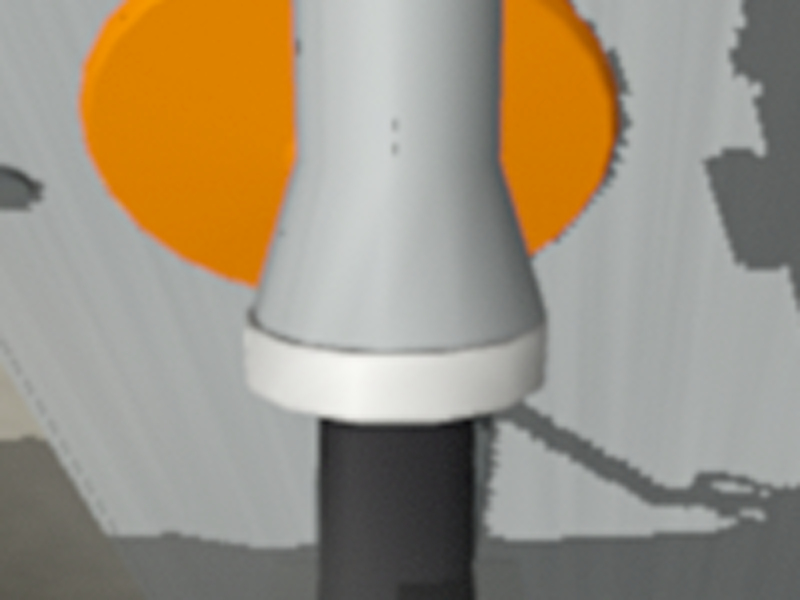

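Emit:
{"name": "apply_moves", "arguments": {
  "steps": [
    {"dx":0,"dy":0,"dz":0.008,"ax":0,"ay":0.002,"az":0,"jaw":0},
    {"dx":0.0003,"dy":0,"dz":0.02,"ax":0,"ay":0.003,"az":0,"jaw":0},
    {"dx":0.0005,"dy":0,"dz":0.035,"ax":0,"ay":0.003,"az":0,"jaw":0},
    {"dx":0.0005,"dy":0,"dz":0.052,"ax":0,"ay":0.003,"az":0,"jaw":0},
    {"dx":0.0008,"dy":0,"dz":0.07,"ax":0,"ay":0.003,"az":0,"jaw":0},
    {"dx":0.0008,"dy":0,"dz":0.09,"ax":0,"ay":0.003,"az":0,"jaw":0},
    {"dx":0.0008,"dy":0,"dz":0.11,"ax":0,"ay":0.003,"az":0,"jaw":0},
    {"dx":0.0008,"dy":0,"dz":0.13,"ax":0,"ay":0.003,"az":0,"jaw":0},
    {"dx":0.0008,"dy":0,"dz":0.15,"ax":0,"ay":0.003,"az":0,"jaw":0},
    {"dx":0.0008,"dy":0,"dz":0.17,"ax":0,"ay":0.003,"az":0,"jaw":0},
    {"dx":0.0008,"dy":0,"dz":0.185,"ax":0,"ay":0.003,"az":0,"jaw":0},
    {"dx":0.0008,"dy":0,"dz":0.185,"ax":0,"ay":0.003,"az":0,"jaw":0}
  ]
}}

```text
time: 13.15
tcp_pos: [0.4674, -0.0548, 0.2976]
ee_rot: [-0.315, -0.283, 0.673, -0.607]
contact_force: [0.5, 0.2, -2.0]
grip_width: 0.0131
```

```bash
python3 - <<'E'
from h import *
s=st(); im=env.capture('wrist');cv2.imwrite('pics/w15.png',im)
# tank centre
tc=MOUTH-0; a=np.radians(5.5); yv=np.array([np.sin(a),np.cos(a),0]) # toward tank
cen=MOUTH+.14*yv; print('tank centre',cen)
O=cen-yv*.075; O[2]=.17+.10; print('O',O,'tip',O+.15*yv)
p,Rm=tcp_for(O,rod(5.5)); print(p); rel(p,Rm); rel(p+[0,-.1,.09],Rm); rel(s['tcp_pos']+[0,-.01,.07],Rm)
E
```

```text
t 13.15 q [-1.002  0.442  0.848  2.123  0.419  0.965 -0.558] p [ 0.4674 -0.0548  0.2976] F [ 0.5  0.2 -2. ] M [ 0.74 -0.09 -0.04] w 0.0131
[[-0.065  0.995 -0.08 ]
 [-0.639 -0.103 -0.762]
 [-0.766  0.002  0.642]]
tank centre [0.50001841 0.27285547 0.166     ]
O [0.49282997 0.19820075 0.27      ] tip [0.50720684 0.34751018 0.27      ]
[0.48880445 0.15639411 0.2495    ]
d [-0.0991 -0.0002 -0.1918] a [-0.0053  0.697   0.0007] deg 39.9 dist 0.216
d [-0.1042  0.01   -0.0577] a [-0.0053  0.697   0.0007] deg 39.9 dist 0.12
d [-0.047   0.001   0.0544] a [-0.0053  0.697   0.0007] deg 39.9 dist 0.072
```

View pics/w15.png

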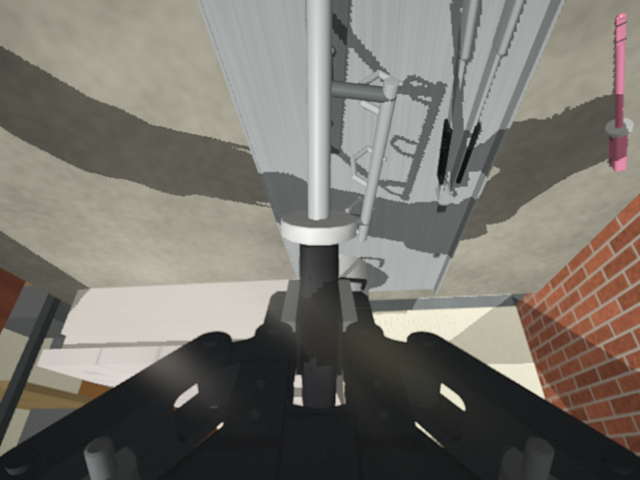

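Emit:
{"name": "apply_moves", "arguments": {
  "steps": [
    {"dx":-0.012,"dy":0,"dz":0.014,"ax":0,"ay":0.1,"az":0,"jaw":0},
    {"dx":-0.024,"dy":0,"dz":0.028,"ax":-0.001,"ay":0.2,"az":0,"jaw":0},
    {"dx":-0.036,"dy":0,"dz":0.042,"ax":-0.002,"ay":0.3,"az":0,"jaw":0},
    {"dx":-0.047,"dy":0.001,"dz":0.054,"ax":-0.003,"ay":0.4,"az":0,"jaw":0},
    {"dx":-0.047,"dy":0.001,"dz":0.054,"ax":-0.004,"ay":0.5,"az":0,"jaw":0},
    {"dx":-0.047,"dy":0.001,"dz":0.054,"ax":-0.005,"ay":0.6,"az":0,"jaw":0},
    {"dx":-0.047,"dy":0.001,"dz":0.054,"ax":-0.005,"ay":0.697,"az":0,"jaw":0},
    {"dx":-0.047,"dy":0.001,"dz":0.054,"ax":-0.005,"ay":0.697,"az":0,"jaw":0}
  ]
}}

```text
time: 14.0
tcp_pos: [0.4669, -0.0672, 0.3674]
ee_rot: [-0.525, -0.474, 0.525, -0.474]
contact_force: [-0.4, -1.1, -0.6]
grip_width: 0.0133
```

```bash
python3 - <<'E'
from h import *
s=st()
rel([.4888,.1564,.36],Rt(rod(5.5)));rel([.4888,.1564,.2415],Rt(rod(5.5)))
E
```

```text
t 14.0 q [-0.658  0.136  0.802  2.018 -0.113  1.032  0.095] p [ 0.4669 -0.0672  0.3674] F [-0.4 -1.1 -0.6] M [-0.1  -0.02 -0.04] w 0.0133
[[-0.     0.995 -0.102]
 [-0.001 -0.102 -0.995]
 [-1.    -0.     0.001]]
d [ 0.0073 -0.001  -0.2247] a [-0.006   0.0006  0.0004] deg 0.3 dist 0.225
d [ 0.1258 -0.001  -0.2248] a [-0.006   0.0006  0.0004] deg 0.3 dist 0.258
```

Emit:
{"name": "apply_moves", "arguments": {
  "steps": [
    {"dx":0,"dy":0,"dz":-0.03,"ax":-0.003,"ay":0,"az":0,"jaw":0},
    {"dx":0,"dy":0,"dz":-0.065,"ax":-0.006,"ay":0,"az":0,"jaw":0},
    {"dx":0,"dy":0,"dz":-0.1,"ax":-0.006,"ay":0,"az":0,"jaw":0},
    {"dx":0,"dy":0,"dz":-0.135,"ax":-0.006,"ay":0,"az":0,"jaw":0},
    {"dx":0.01,"dy":0,"dz":-0.17,"ax":-0.006,"ay":0,"az":0,"jaw":0},
    {"dx":0.03,"dy":0,"dz":-0.2,"ax":-0.006,"ay":0,"az":0,"jaw":0},
    {"dx":0.055,"dy":-0.001,"dz":-0.22,"ax":-0.006,"ay":0,"az":0,"jaw":0},
    {"dx":0.08,"dy":-0.001,"dz":-0.225,"ax":-0.006,"ay":0,"az":0,"jaw":0},
    {"dx":0.105,"dy":-0.001,"dz":-0.225,"ax":-0.006,"ay":0,"az":0,"jaw":0},
    {"dx":0.12,"dy":-0.001,"dz":-0.225,"ax":-0.006,"ay":0,"az":0,"jaw":0},
    {"dx":0.126,"dy":-0.001,"dz":-0.225,"ax":-0.006,"ay":0,"az":0,"jaw":0},
    {"dx":0.126,"dy":-0.001,"dz":-0.225,"ax":-0.006,"ay":0,"az":0,"jaw":0}
  ]
}}

```text
time: 15.2
tcp_pos: [0.4878, 0.1576, 0.24]
ee_rot: [-0.521, -0.476, 0.524, -0.476]
contact_force: [0.1, 0.6, -0.2]
grip_width: 0.0128
```

```bash
python3 - <<'E'
from h import *
s=st(); cv2.imwrite('pics/w16.png',env.capture('wrist'));cv2.imwrite('pics/t16.png',env.capture('top'));b=env.capture('side');crop(b,200,110,340,230,5,'s16.png')
rel([.4888,.1564,.2415],Rt(rod(5.5)))
E
```

```text
t 15.2 q [-0.864  0.363  0.601  2.09  -0.289  0.773 -0.178] p [0.4878 0.1576 0.24  ] F [ 0.1  0.6 -0.2] M [-0.05 -0.02 -0.01] w 0.0128
[[-0.003  0.996 -0.094]
 [-0.003 -0.094 -0.996]
 [-1.    -0.003  0.003]]
d [ 0.0005 -0.0005  0.0008] a [ 0.0007  0.0002 -0.001 ] deg 0.1 dist 0.001
```

View pics/w16.png

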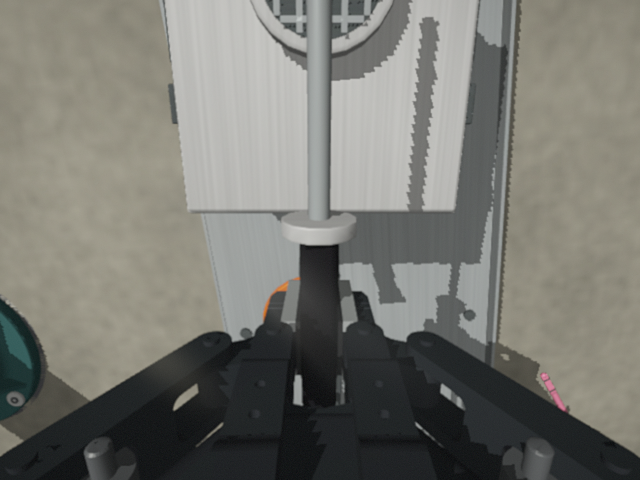

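View pics/t16.png

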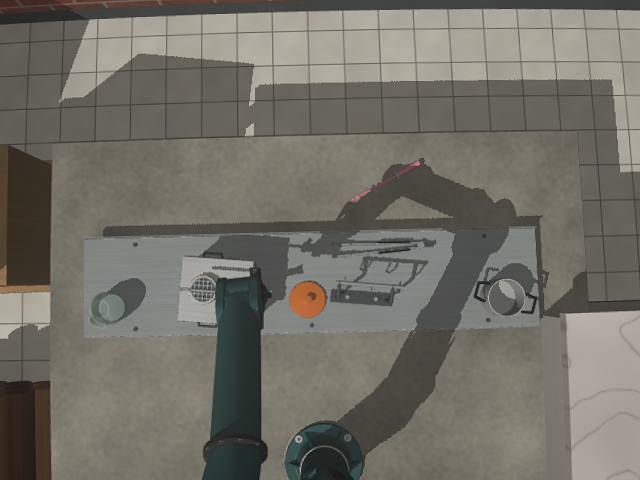

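View pics/s16.png

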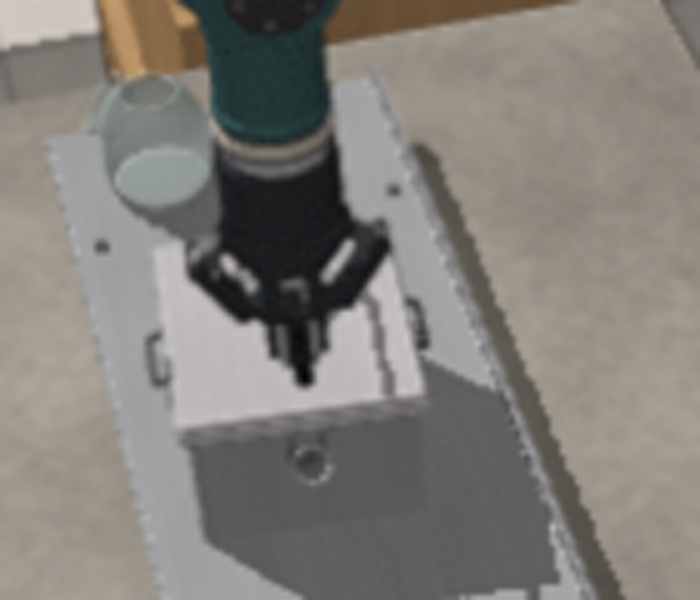

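Emit:
{"name": "apply_moves", "arguments": {
  "steps": [
    {"dx":0,"dy":0,"dz":0,"ax":0,"ay":0,"az":0,"jaw":0},
    {"dx":0,"dy":0,"dz":0,"ax":0,"ay":0,"az":0,"jaw":0},
    {"dx":0,"dy":0,"dz":0,"ax":0,"ay":0,"az":0,"jaw":0},
    {"dx":0,"dy":0,"dz":0,"ax":0,"ay":0,"az":0,"jaw":0},
    {"dx":0,"dy":0,"dz":0,"ax":0,"ay":0,"az":0,"jaw":0}
  ]
}}

```text
time: 15.85
tcp_pos: [0.4894, 0.1571, 0.2421]
ee_rot: [0.524, 0.475, -0.523, 0.476]
contact_force: [0.6, -0.3, -1.1]
grip_width: 0.0135
```

```bash
python3 - <<'E'
from h import *
s=st(); c=env.calibration('wrist'); print(np.abs(s['qd']).max(), atz((188,211),c,.17),atz((457,211),c,.17))
O=s['tcp_pos']+R.from_quat(s['ee_rot']).as_matrix()@[-.0205,0,-.042]; print('O',O,'tip',O+.15*R.from_quat(s['ee_rot']).as_matrix()@[0,0,-1])
a=cv2.imread('pics/top0.png');b=cv2.imread('pics/t16.png')
# bystanders: same-pixel comparison via template shift
g=lambda i:cv2.cvtColor(i,cv2.COLOR_BGR2HSV)
for n,(x0,y0,x1,y1) in {'pig':(86,286,128,326),'pot':(472,262,538,320),'tongs':(330,235,440,260),'lid':(285,277,330,322)}.items():
    r=cv2.matchTemplate(b[y0-8:y1+8,x0-8:x1+8],a[y0:y1,x0:x1],cv2.TM_CCOEFF_NORMED);print(n,cv2.minMaxLoc(r)[1],cv2.minMaxLoc(r)[3])
E
```

```text
t 15.85 q [-0.864  0.36   0.603  2.088 -0.289  0.773 -0.177] p [0.4894 0.1571 0.2421] F [ 0.6 -0.3 -1.1] M [-0.13  0.02  0.04] w 0.0135
[[ 0.001  0.995 -0.095]
 [-0.    -0.095 -0.995]
 [-1.     0.001  0.   ]]
0.001717544465494075 [0.40863289 0.18714633 0.17      ] [0.57719999 0.17086179 0.17      ]
O [0.49336951 0.19891469 0.26258045] tip [0.50766041 0.34823237 0.26256518]
pig 0.9994785785675049 (8, 8)
pot 0.9228914976119995 (8, 8)
tongs 0.6998040080070496 (8, 8)
lid 0.6634273529052734 (8, 8)
```

```bash
python3 -c "
from rig import env
print(env.hand_in())"
```

```text
the job is handed in; nothing more can be done
None
```

I handed the job in at about 15.9 s of the 54 s allowed. It gave no verdict, so everything below is from my own checks.

**What I did:** I gripped the dipstick's handle from above, lifted it 16 mm and brought it out of the hooks on the open side. I then slid it down the dip tube at 40° until the collar sat on the rim. It stayed there about 1 s, a little longer than the half second asked, with an upward force of about 6 N. I drew it straight out along the tube and levelled it over the tank, marked side up.

**Last checks:**
- **Height and position:** the rod is level, with its axis about 92 mm above the lid. From collar (y = 0.199) to tip (y = 0.348) it lies within the lid (about 0.18 to 0.37).
- **Grip:** it was steady at about 13 mm opening, and the collar and rod kept the same place in the wrist picture throughout. The contact force at the end was about 1 N.
- **Clear of the shelf:** the dipstick stayed well above the shelf the whole time, and nothing in the pictures or forces suggested it touched.
- **Other things on the shelf:** they showed no shift in the top view. The match is weaker for the tongs and the orange lid (about 0.7), I think because the shadows changed.

**Disagreements:** the cameras put the tube mouth 3 to 6 mm higher than the stated geometry, and a fit to the whole tank put it 10 mm higher. I used a value close to the stated one, and the collar seated where that predicted. The wrist camera also showed about 1 mm of sideways offset.

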